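# Nest the matching housing sets for screwing together

### The job

Pair up the machined housing parts scattered on the bench and stack each complete set in the assembly nest, in the pocket of its own size and colour: the body right down on the pocket floor, its spacer flat on the body, then its cover squarely on the spacer with the edges flush all round, ready for the screws. Sometimes a body is missing: leave that colour's spacer and cover where they lie. Do not disturb the gauges and tools lying about.

Things in the scene. Friction and masses are not known exactly. Their poses are not given: they have to be found in the camera images.
- body_silver: Housing body of the silver set: a natural silver aluminium block 40 (x, narrow) x 80 (y, long) x 26 (z) mm with a rectangular recess on top and grooved sides; absent in some starts. Origin at the centre of its underside, z up. Any 180 degree turn about z is equivalent. Lies loose on the bench, its right way up, at any yaw.
- spacer_silver: Spacer plate of the silver set: natural silver aluminium, 40 (x, narrow) x 80 (y, long) x 10 (z) mm, flat, with two round black ports on top. Origin at the centre of its underside, z up; a half turn about z is equivalent. Loose.
- cover_silver: Cover plate of the silver set: natural silver aluminium, 40 (x, narrow) x 80 (y, long) x 8 (z) mm, flat, with fine cross ribs and four black screw holes on top. Origin at the centre of its underside, z up; a half turn about z is equivalent. Loose.
- pocket_silver (a point): Centre of the floor of the nest's silver pocket, outlined in silver, for a part 40 mm (x, across) by 80 mm (y, along). Axes as the nest's, z up. Two pins stand beside each long side, 8 mm in from the part's ends (the middle is free for the fingers), and one at the middle of each short side; 1.5 mm play on every side.
- body_blue: Housing body of the blue set: a blue-anodised aluminium block 46 (x, narrow) x 66 (y, long) x 26 (z) mm with a rectangular recess on top and grooved sides; absent in some starts. Origin at the centre of its underside, z up. Any 180 degree turn about z is equivalent. Lies loose on the bench, its right way up, at any yaw.
- spacer_blue: Spacer plate of the blue set: blue-anodised aluminium, 46 (x, narrow) x 66 (y, long) x 10 (z) mm, flat, with two round black ports on top. Origin at the centre of its underside, z up; a half turn about z is equivalent. Loose.
- cover_blue: Cover plate of the blue set: blue-anodised aluminium, 46 (x, narrow) x 66 (y, long) x 8 (z) mm, flat, with fine cross ribs and four black screw holes on top. Origin at the centre of its underside, z up; a half turn about z is equivalent. Loose.
- pocket_blue (a point): Centre of the floor of the nest's blue pocket, outlined in blue, for a part 46 mm (x, across) by 66 mm (y, along). Axes as the nest's, z up. Two pins stand beside each long side, 8 mm in from the part's ends (the middle is free for the fingers), and one at the middle of each short side; 1.5 mm play on every side.
- body_red: Housing body of the red set: a red-anodised aluminium block 34 (x, narrow) x 56 (y, long) x 26 (z) mm with a rectangular recess on top and grooved sides; absent in some starts. Origin at the centre of its underside, z up. Any 180 degree turn about z is equivalent. Lies loose on the bench, its right way up, at any yaw.
- spacer_red: Spacer plate of the red set: red-anodised aluminium, 34 (x, narrow) x 56 (y, long) x 10 (z) mm, flat, with two round black ports on top. Origin at the centre of its underside, z up; a half turn about z is equivalent. Loose.
- cover_red: Cover plate of the red set: red-anodised aluminium, 34 (x, narrow) x 56 (y, long) x 8 (z) mm, flat, with fine cross ribs and four black screw holes on top. Origin at the centre of its underside, z up; a half turn about z is equivalent. Loose.
- pocket_red (a point): Centre of the floor of the nest's red pocket, outlined in red, for a part 34 mm (x, across) by 56 mm (y, along). Axes as the nest's, z up. Two pins stand beside each long side, 8 mm in from the part's ends (the middle is free for the fingers), and one at the middle of each short side; 1.5 mm play on every side.
- nest: Assembly nest fixed to the bench, place and yaw vary: dark steel plate 110 (x) x 310 (y) x 12 (z) mm, origin at the centre of its underside. Three pockets in a row along its y, each bounded by six upright 8 mm dowel pins whose rounded tips stand 35 mm above the pocket floor: they enclose the body and almost all of the spacer (26 to 36 mm up); the cover lies free above them.
- indicator: Dial indicator, a 56 mm disc 20 mm high with a yellow face and a short stem to -y, lying on its back; origin at the centre of the underside. Not part of the job.
- tape: Roll of tan tape, 80 mm across, 24 mm high, origin at the centre of its underside. Not part of the job.
- deburrer: Deburring tool with a blue handle, 140 mm long, lying at the right; origin about its middle, on the underside. Not part of the job.
- calliper: Dial calliper, 235 mm long, 16 mm high, with a yellow dial, lying at the left; origin under the middle of its beam. Not part of the job.
- brush: Chip brush, 200 mm long, lying at the right; origin about its middle, on the underside. Not part of the job.
There are look-alikes about, which are no part of the job. Leave any green or yellow look-alike of the spacer_red alone.

How it is judged:
By the outcome, as a careful person would: the job done as asked, in the order asked, and still so for the second after the job is handed in, with the robot touching nothing.
Of body_silver, body_blue, body_red only 2 to 3 are there at a start; the rules pass over those that are not, and their reading is None.
At some moment in a run one of body_silver, spacer_silver, body_blue, spacer_blue, body_red, spacer_red may be knocked a few centimetres aside while the robot is not near it.
It also fails if it takes over 210 s, if anything falls off the work surface, if the arm or the gripper's body presses on something with over 40 N, if the wrist force passes 120 N, or if a joint passes its speed limit or range.

### The arm

A 6-joint arm with a two-finger parallel gripper is mounted at the origin on the work surface. World frame = base frame: x ahead of the robot, y to its left, z up, the work surface at z = 0. Lengths are in mm, angles in degrees, forces in N, time in s.
With the tool pointing down it reaches from about 300 to 850 mm from the base axis. Payload 4.2 kg.
Tool frame: the origin (TCP) lies on the centre line of the jaws, within the pads' length; the fingertips stand 14 mm ahead of it and the grasp point (between the pads) lies 5 mm behind it; z points along the fingers, y is the line along which they close (so a half turn about z gives the same grasp; the last joint's range is limited). The gripper opens to 91 mm and grips with 3 to 60 N. Pads are 32 mm wide; open, the fingers measure 118 mm over their backs; the gripper's body (76 mm by 178 mm) begins 60 mm behind the grasp point.
Start: joints at [65.031, 18.312, 89.639, -0, 72.044, -1.146], TCP at [232.259, 526.021, 227.976] pointing down, gripper open.
Joint ranges: [-177.97, 177.97], [-48.28, 115.42], [12.27, 149.76], [-77.06, 257.06], [2.81, 150.46], [-146.56, 146.56]. Speed limits (degrees/s): [147.25, 147.25, 180, 180, 180, 180].

### API

Orientations are given as [roll, pitch, yaw] about the fixed x, y, z axes, in that order (R = Rz(yaw) Ry(pitch) Rx(roll)).
In Python, from workcell import * gives the robot as it stands. The module is installed in compiled form; this text tells all that it offers.
- The arm moves only by the shell command python3 -m crank 'ROWS' [FORCE]. ROWS is JSON, a list of rows, each an object of numbers: "grip": the finger opening in m, from 0 to 0.0912; "x", "y", "z": the shift along the tool's x, y, z in m; "yaw": the turn about the tool's z in rad. In form: [{"grip": .., "x": .., "y": .., "z": .., "yaw": ..}, ...]. A call has exactly 5 rows; each row is the pose to reach, as a shift and turn from the pose commanded when the call began, along the tool's axes at that moment; what a row does not reach only later rows make up. A row lasts 1/12 s, in which the tool goes at most 41.7 mm and 7.16 degrees, less where a joint would pass 70% of its speed; a pose out of reach is approached as far as the arm can. A call with a gripper value outside its range is refused whole. The fingers move at their own pace and stop on an object; FORCE is the grip in N (left out, the last holds). Time passes only in rows, so rows that repeat a pose let the fingers close, or fill a call up. It gives the time, the measured TCP pose, the force, the opening and the grip force at its end, in the units of the state.
- state(): the state, without advancing time (a new reading comes with each control period).
- grab_frame(name): name is "scene" or "top" or "wrist"; returns the picture (420x560x3 uint8, red, green, blue); there is no depth.
- camera_model(name): a dict with "intrinsics" (3x3 intrinsics, pixels), "R" (3x3) and "t" (3): a world point X has camera coordinates R X + t. Camera axes: x right, y down, z forward; pixel columns grow to the right and rows downward; lengths in mm; the calibration is good to about 2 mm. The wrist camera is an equidistant fisheye: a pixel r from the principal point sees the ray r / f radians off the axis. A picture is of the moment at which its call begins: read the wrist's pose just before it. camera_model takes no time and is no camera call; for the wrist camera it gives the pose at the moment of the call.
- job_done(): hands the job in; it is judged then, once.
The state is a dict: "time_s": time; "qpos": joint angles; "qvel": joint speeds; "effort": joint torques, N m; "ee_pos": TCP position; "ee_rot": TCP orientation; "force": force on the tool from outside, world axes, zero at the start; "torque": the same for the moment, N m; "gripper_width": finger opening in mm; "gripper_force": force on a finger pad.
Only numpy, scipy, OpenCV 4.12 (cv2) and the standard library are available. Lean on these libraries where they do the work, as an engineer would, in place of code of your own. Each camera call takes 0.05 s, during which the arm holds its last target. There are 200 camera calls.

## Working session

There is one attempt and no reset: what is moved stays moved. The work goes in short steps, Python scripts to look and compute and a shell command to move; the robot and the scene stay as the last step left them, time stands still between calls to the robot, and variables do not carry over. Pictures are saved under pics/ and viewed, at most 14 in all, crops included, and the job is handed in when it is done.

```bash
mkdir -p pics; ls; python3 - <<'E'
from workcell import *
import cv2,json
print(state())
for n in ("scene","top"):
    im=grab_frame(n); cv2.imwrite(f"pics/{n}0.png",im[:,:,::-1]); 
    m=camera_model(n); print(n,m)
print(camera_model("wrist"))
E
```

```text
pics
{'time_s': 0.0, 'qpos': array([ 6.50298297e+01,  1.83501405e+01,  8.97057976e+01, -1.03141310e-03,
        7.20415653e+01, -1.14746529e+00]), 'qvel': array([ 0.08608182, -0.04612172,  0.01122174, -0.00960695,  0.08209336,
       -0.0194621 ]), 'effort': array([-1.54216508e-03, -4.12447500e+01, -2.31972742e+01,  7.28238327e-02,
        4.58214688e-02, -1.37609377e-04]), 'ee_pos': array([232.06878115, 525.57901976, 227.13940541]), 'ee_rot': array([-1.79902497e+02, -9.72148597e-04,  1.56177613e+02]), 'force': array([ 0.96983725,  0.61869328, -1.02924241]), 'torque': array([ 0.02532355, -0.06119029, -0.01512884]), 'gripper_force': 0.0, 'gripper_width': 91.24512172785647}
scene {'intrinsics': array([[413.54261068,   0.        , 277.99455049],
       [  0.        , 413.54261068, 203.99947945],
       [  0.        ,   0.        ,   1.        ]]), 'R': array([[-5.74416909e-01,  8.18562863e-01,  2.32874132e-04],
       [ 4.32174375e-01,  3.03514894e-01, -8.49178438e-01],
       [-6.95176614e-01, -4.87681811e-01, -5.28105980e-01]]), 't': array([ 261.71482511, -149.42326689, 1553.387179  ])}
top {'intrinsics': array([[445.82932984,   0.        , 274.69243736],
       [  0.        , 445.82932984, 209.10592421],
       [  0.        ,   0.        ,   1.        ]]), 'R': array([[-0.01519548, -0.99985579, -0.00758291],
       [-0.98320802,  0.01632091, -0.181757  ],
       [ 0.18185455,  0.0046937 , -0.98331424]]), 't': array([  -3.30063356,  475.21927693, 1274.10084873])}
{'intrinsics': array([[325.1922621 ,   0.        , 280.27538689],
       [  0.        , 325.1922621 , 206.66049355],
       [  0.        ,   0.        ,   1.        ]]), 'R': array([[ 4.03121231e-01,  9.15146532e-01, -3.13583886e-04],
       [ 8.87595291e-01, -3.90901441e-01,  2.43660957e-01],
       [ 2.22862900e-01, -9.85032405e-02, -9.69860423e-01]]), 't': array([-574.66922197,  -28.36807564,  388.27994012])}
```

```bash
python3 - <<'E'
import cv2
im=cv2.imread("pics/top0.png"); cv2.imwrite("pics/top0b.png",cv2.resize(im,(800,600),interpolation=cv2.INTER_CUBIC))
E
```

```text
(no output)
```

View pics/top0b.png

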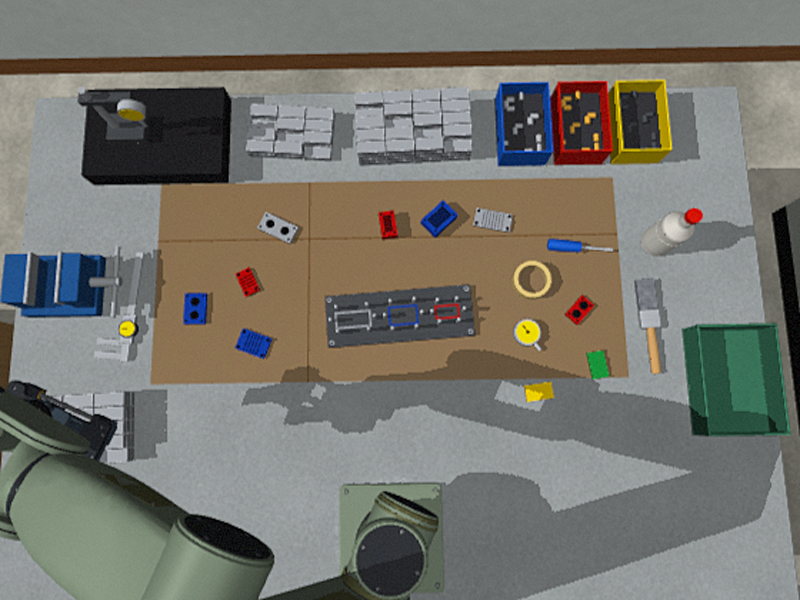

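View pics/scene0.png

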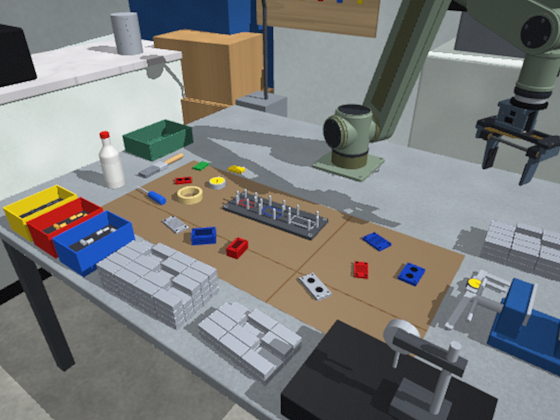

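The top picture (800×600) shows:

- **Blue:** body (438,217), spacer (195,308), cover (253,343).
- **Red:** body (388,224), spacer (579,309), cover (247,281).
- **Silver:** spacer (278,227) and cover (493,219), with no body visible so far.
- **Nest:** (400,316), with the silver, blue and red pockets running left to right.
- **Could be mistaken for parts:** green plate (598,363), yellow plate (540,392), red bin (580,125), blue bin (523,125), red bottle cap (693,215), blue vise (55,285), blue deburrer handle (565,245), and the silver block piles.

I'll get rough positions next.

```bash
cat > h.py <<'E'
from workcell import *
import cv2, numpy as np
DIM={'silver':(40,80),'blue':(46,66),'red':(34,56)}
def mask(im,c):
    h,s,v=cv2.split(cv2.cvtColor(im,cv2.COLOR_RGB2HSV))
    if c=='red': m=((h<8)|(h>172))&(s>130)&(v>50)
    elif c=='blue': m=(h>105)&(h<128)&(s>130)&(v>35)
    else: m=(s<40)&(v>120)
    return (m*255).astype(np.uint8)
def rays(name,px,cm=None):
    m=cm or camera_model(name); K=m['intrinsics']; px=np.asarray(px,float).reshape(-1,2)
    d=np.c_[(px[:,0]-K[0,2])/K[0,0],(px[:,1]-K[1,2])/K[1,1]]
    if name=='wrist':
        r=np.linalg.norm(d,axis=1,keepdims=True)+1e-9
        d=np.c_[d/r*np.sin(r),np.cos(r)]
    else: d=np.c_[d,np.ones(len(d))]
    return -m['R'].T@m['t'], d@m['R']
def onz(name,px,z,cm=None):
    o,d=rays(name,px,cm); return (o+d*((z-o[2])/d[:,2])[:,None])[:,:2]
def proj(name,X,cm=None):
    m=cm or camera_model(name); K=m['intrinsics']; c=np.asarray(X,float).reshape(-1,3)@m['R'].T+m['t']
    if name=='wrist':
        n=np.linalg.norm(c[:,:2],axis=1,keepdims=True); p=c[:,:2]/n*np.arctan2(n,c[:,2:])
    else: p=c[:,:2]/c[:,2:]
    return p*K[0,0]+K[:2,2]
def rect(P):
    (cx,cy),(w,h),a=cv2.minAreaRect(P.astype(np.float32))
    if w>h: w,h,a=h,w,a+90      # a: direction of narrow axis
    return cx,cy,w,h,(a+90)%180-90
def find(name,c,z,im,cm=None,amin=60):
    """all blobs of colour c: narrow/long size, narrow-axis angle, pixel"""
    m=cv2.morphologyEx(mask(im,c),cv2.MORPH_CLOSE,np.ones((3,3)))
    out=[]
    for k in cv2.findContours(m,cv2.RETR_EXTERNAL,cv2.CHAIN_APPROX_NONE)[0]:
        if cv2.contourArea(k)<amin: continue
        r=rect(onz(name,k,z,cm)); out.append((*np.round(r,1),*k[:,0].mean(0).round().astype(int)))
    return out
E
python3 - <<'E'
from h import *
im=cv2.imread("pics/top0.png")[:,:,::-1].copy()
for c in DIM:
    for r in find('top',c,10,im):
        if r[3]<120 and r[2]>15: print(c,*r)
cv2.imwrite("pics/crop.png",cv2.resize(im[120:290,90:450,::-1],None,fx=2.2,fy=2.2,interpolation=cv2.INTER_CUBIC))
E
```

```text
silver 128.5 769.9 40.8 117.6 -84.5 5 333
silver 290.1 147.2 27.0 27.6 67.6 222 274
silver 274.8 -269.1 44.2 99.3 -15.0 363 278
silver 436.2 78.1 56.9 94.6 -10.9 244 223
silver 644.0 238.0 41.2 79.2 -26.7 194 159
silver 653.2 -229.6 41.4 80.0 -12.2 344 154
silver 937.2 582.8 23.9 41.9 3.6 88 73
blue 392.7 284.1 44.2 65.7 -20.9 177 240
blue 446.9 -31.3 43.6 63.3 2.7 282 220
blue 468.7 409.2 47.2 64.9 89.6 136 216
blue 592.6 -380.8 24.5 71.0 -6.4 395 172
blue 658.0 -114.0 48.3 69.8 42.5 307 153
red 452.7 -124.4 32.2 52.9 3.9 312 218
red 452.0 -404.5 35.0 58.5 46.8 405 217
red 524.3 300.1 34.7 56.6 -65.5 173 197
red 646.0 -1.9 35.2 62.4 -81.8 271 157
red 654.2 -665.2 30.0 39.4 42.8 485 151
```

View pics/crop.png

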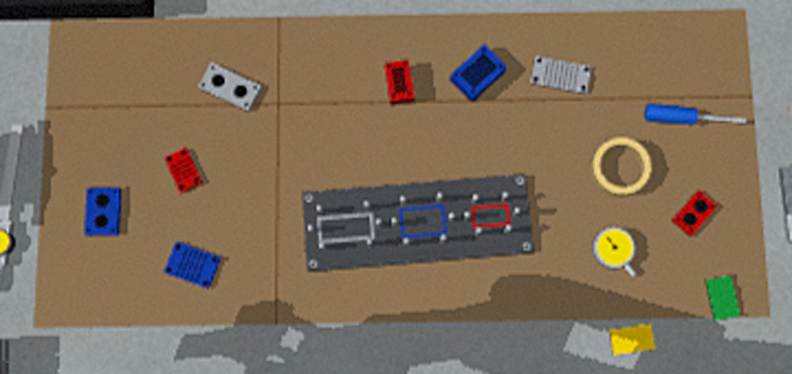

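Everything matches the description and the silver body is absent. The red candidates are spacer (695,212 in the crop, two ports), cover (184,170, ribs) and body (400,82, recess). The green (723,297) and yellow (632,340) plates stay where they are. I'll start with the blue body.

```bash
cat > go.py <<'E'
import sys; from h import *
# usage: go.py x y z phi  -> shift in tool axes from measured pose
s=state(); p=s['ee_pos']; f=s['ee_rot'][2]; x,y,z,phi=map(float,sys.argv[1:5])
c,n=np.cos(np.radians(f)),np.sin(np.radians(f)); d=np.array([x,y,z])-p
dy=(phi-f+180)%360-180
print("t",round(s['time_s'],2),"pos",p.round(1),"rot",s['ee_rot'].round(2),"q6",s['qpos'][5].round(1),"w",round(s['gripper_width'],1),"F",s['force'].round(1))
print("x %.4f y %.4f z %.4f yaw %.4f"%((c*d[0]+n*d[1])/1e3,(n*d[0]-c*d[1])/1e3,-d[2]/1e3,-np.radians(dy)))
E
python3 - <<'E'
from h import *
s=state();m=camera_model('wrist');f=np.radians(s['ee_rot'][2]);o=-m['R'].T@m['t']-s['ee_pos']
R=np.array([[np.cos(f),np.sin(f),0],[np.sin(f),-np.cos(f),0],[0,0,-1]])
print("cam in tool",R.T@o,"axis in tool",R.T@m['R'][2], "xaxis",R.T@m['R'][0])
E
python3 go.py 640 -110 228 132.5
```

```text
cam in tool [ 6.76057014e+01  1.43001147e-01 -1.56088070e+02] axis in tool [-2.43661141e-01 -9.31401599e-05  9.69860423e-01] xaxis [8.65925845e-04 9.99999576e-01 3.13583886e-04]
t 0.1 pos [232.1 525.6 227.2] rot [-179.91    0.    156.18] q6 -1.1 w 91.1 F [ 0.1 -0.4  0. ]
x -0.6299 y -0.4167 z -0.0008 yaw 0.4132
```

```bash
for i in 1 2 3; do python3 -m crank '[{"grip":0.091,"x":-0.0315,"y":-0.0208,"z":0,"yaw":0},{"grip":0.091,"x":-0.063,"y":-0.0417,"z":0,"yaw":0},{"grip":0.091,"x":-0.0945,"y":-0.0625,"z":0,"yaw":0},{"grip":0.091,"x":-0.126,"y":-0.0834,"z":0,"yaw":0},{"grip":0.091,"x":-0.1575,"y":-0.1042,"z":0,"yaw":0}]' >/dev/null; done
python3 -m crank '[{"grip":0.091,"x":-0.0315,"y":-0.0208,"z":0,"yaw":0.083},{"grip":0.091,"x":-0.063,"y":-0.0417,"z":0,"yaw":0.166},{"grip":0.091,"x":-0.0945,"y":-0.0625,"z":0,"yaw":0.249},{"grip":0.091,"x":-0.126,"y":-0.0834,"z":0,"yaw":0.332},{"grip":0.091,"x":-0.1575,"y":-0.1042,"z":0,"yaw":0.413}]'
python3 -m crank '[{"grip":0.091,"x":0,"y":0,"z":0,"yaw":0},{"grip":0.091,"x":0,"y":0,"z":0,"yaw":0},{"grip":0.091,"x":0,"y":0,"z":0,"yaw":0},{"grip":0.091,"x":0,"y":0,"z":0,"yaw":0},{"grip":0.091,"x":0,"y":0,"z":0,"yaw":0}]'
cat > look.py <<'E'
import sys; from h import *
# look.py name colour ztop [ztop...] : wrist view blobs
cm=camera_model('wrist'); im=grab_frame('wrist'); cv2.imwrite("pics/%s.png"%sys.argv[1],im[:,:,::-1])
for c in sys.argv[2].split(','):
    for z in sys.argv[3:]:
        for r in find('wrist',c,float(z),im,cm,300): 
            if r[3]<150: print(c,z,*r)
E
python3 go.py 658 -114 228 132.5; python3 look.py w1 blue,red 26
```

```text
time_s: 1.77
ee_pos: [640.7, -111.5, 227.4]
ee_rot: [-180.0, -0.1, 132.3]
force: [0.6, 1.0, 0.5]
gripper_width: 91.3
gripper_force: 0.0
time_s: 2.18
ee_pos: [639.6, -108.4, 228.2]
ee_rot: [180.0, -0.0, 132.6]
force: [-0.4, 0.3, -0.3]
gripper_width: 90.5
gripper_force: 0.0
t 2.18 pos [ 639.6 -108.4  228.2] rot [ 1.7999e+02 -2.0000e-02  1.3261e+02] q6 -53.3 w 90.5 F [-0.4  0.3 -0.3]
x -0.0165 y 0.0097 z 0.0002 yaw 0.0020
blue 26 655.8 -110.9 44.5 67.5 42.2 288 198
red 26 644.2 -3.0 35.5 57.5 -82.2 347 122
```

View pics/w1.png

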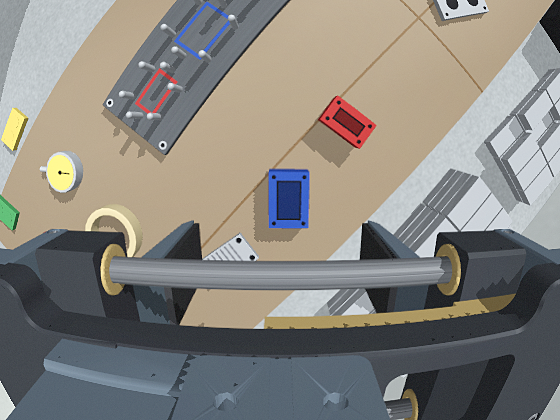

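The wrist view shows the blue body with its recess at (288,198) and the red body at (347,122). The nest's red and blue pockets are at (155,92) and (203,30). I'll centre over the blue body.

```bash
python3 -m crank '[{"grip":0.091,"x":-0.0128,"y":0.0102,"z":0.02,"yaw":0.007},{"grip":0.091,"x":-0.0128,"y":0.0102,"z":0.02,"yaw":0.007},{"grip":0.091,"x":-0.0128,"y":0.0102,"z":0.02,"yaw":0.007},{"grip":0.091,"x":-0.0128,"y":0.0102,"z":0.02,"yaw":0.007},{"grip":0.091,"x":-0.0128,"y":0.0102,"z":0.02,"yaw":0.007}]' >/dev/null
python3 -m crank '[{"grip":0.091,"x":0,"y":0,"z":0,"yaw":0},{"grip":0.091,"x":0,"y":0,"z":0,"yaw":0},{"grip":0.091,"x":0,"y":0,"z":0,"yaw":0},{"grip":0.091,"x":0,"y":0,"z":0,"yaw":0},{"grip":0.091,"x":0,"y":0,"z":0,"yaw":0}]' >/dev/null
python3 look.py w2 blue 26;  python3 go.py 656 -111 33 132.5
```

```text
blue 26 655.8 -111.5 45.1 66.5 42.6 280 190
t 3.12 pos [ 656.3 -112.3  208. ] rot [179.99   0.   132.11] q6 -52.8 w 90.6 F [-0.5  0.6 -0.2]
x 0.0012 y 0.0006 z 0.1750 yaw -0.0068
```

```bash
python3 -m crank '[{"grip":0.091,"x":0.0009,"y":0.0002,"z":0.028,"yaw":-0.007},{"grip":0.091,"x":0.0009,"y":0.0002,"z":0.056,"yaw":-0.007},{"grip":0.091,"x":0.0009,"y":0.0002,"z":0.084,"yaw":-0.007},{"grip":0.091,"x":0.0009,"y":0.0002,"z":0.112,"yaw":-0.007},{"grip":0.091,"x":0.0009,"y":0.0002,"z":0.14,"yaw":-0.007}]' >/dev/null
python3 -m crank '[{"grip":0.091,"x":0,"y":0,"z":0.015,"yaw":0},{"grip":0.091,"x":0,"y":0,"z":0.03,"yaw":0},{"grip":0.091,"x":0,"y":0,"z":0.04,"yaw":0},{"grip":0.091,"x":0,"y":0,"z":0.048,"yaw":0},{"grip":0.091,"x":0,"y":0,"z":0.048,"yaw":0}]' 
python3 -m crank '[{"grip":0.07,"x":0,"y":0,"z":0,"yaw":0},{"grip":0.055,"x":0,"y":0,"z":0,"yaw":0},{"grip":0.045,"x":0,"y":0,"z":0,"yaw":0},{"grip":0.035,"x":0,"y":0,"z":0,"yaw":0},{"grip":0.03,"x":0,"y":0,"z":0,"yaw":0}]' 40
python3 -m crank '[{"grip":0.03,"x":0,"y":0,"z":0,"yaw":0},{"grip":0.03,"x":0,"y":0,"z":0,"yaw":0},{"grip":0.03,"x":0,"y":0,"z":0,"yaw":0},{"grip":0.03,"x":0,"y":0,"z":0,"yaw":0},{"grip":0.03,"x":0,"y":0,"z":0,"yaw":0}]' 40
python3 go.py 446 -31 208 93.5
```

```text
time_s: 3.95
ee_pos: [655.1, -111.3, 18.4]
ee_rot: [-179.9, -0.1, 132.5]
force: [-0.1, 0.3, 0.7]
gripper_width: 91.1
gripper_force: 0.0
time_s: 4.37
ee_pos: [656.3, -111.5, 20.7]
ee_rot: [180.0, 0.1, 132.5]
force: [-0.9, -0.3, -1.1]
gripper_width: 60.2
gripper_force: 0.0
time_s: 4.78
ee_pos: [656.0, -111.5, 20.2]
ee_rot: [180.0, 0.0, 132.5]
force: [-0.4, 0.4, 2.5]
gripper_width: 45.7
gripper_force: 40.0
t 4.78 pos [ 656.  -111.5   20.2] rot [1.7999e+02 1.0000e-02 1.3251e+02] q6 -53.2 w 45.7 F [-0.4  0.4  2.5]
x 0.2012 y -0.1004 z -0.1878 yaw 0.6809
```

```bash
python3 -m crank '[{"grip":0.03,"x":0,"y":0,"z":-0.025,"yaw":0},{"grip":0.03,"x":0,"y":0,"z":-0.065,"yaw":0},{"grip":0.03,"x":0,"y":0,"z":-0.105,"yaw":0},{"grip":0.03,"x":0,"y":0,"z":-0.145,"yaw":0},{"grip":0.03,"x":0,"y":0,"z":-0.188,"yaw":0}]'  >/dev/null
python3 -m crank '[{"grip":0.03,"x":0.015,"y":-0.014,"z":0,"yaw":0},{"grip":0.03,"x":0.032,"y":-0.03,"z":0,"yaw":0},{"grip":0.03,"x":0.048,"y":-0.045,"z":0,"yaw":0},{"grip":0.03,"x":0.064,"y":-0.06,"z":0,"yaw":0},{"grip":0.03,"x":0.078,"y":-0.073,"z":0,"yaw":0}]'  >/dev/null
python3 -m crank '[{"grip":0.03,"x":0.016,"y":-0.015,"z":0,"yaw":0.12},{"grip":0.03,"x":0.032,"y":-0.03,"z":0,"yaw":0.24},{"grip":0.03,"x":0.048,"y":-0.045,"z":0,"yaw":0.36},{"grip":0.03,"x":0.064,"y":-0.06,"z":0,"yaw":0.48},{"grip":0.03,"x":0.079,"y":-0.074,"z":0,"yaw":0.59}]'  >/dev/null
python3 -m crank '[{"grip":0.03,"x":0,"y":0,"z":0,"yaw":0.09},{"grip":0.03,"x":0,"y":0,"z":0,"yaw":0.09},{"grip":0.03,"x":0,"y":0,"z":0,"yaw":0.09},{"grip":0.03,"x":0,"y":0,"z":0,"yaw":0.09},{"grip":0.03,"x":0,"y":0,"z":0,"yaw":0.09}]'
python3 look.py w3 blue,red,silver 12;  python3 go.py 446 -31 208 93.5
```

```text
time_s: 6.45
ee_pos: [442.0, -95.1, 206.4]
ee_rot: [-180.0, -0.0, 93.6]
force: [-0.5, -0.3, -1.7]
gripper_width: 45.6
gripper_force: 40.0
blue 12 452.4 -237.7 37.2 106.6 -86.4 283 302
blue 12 445.9 -139.2 80.3 107.4 -86.4 280 230
blue 12 447.1 -31.5 41.1 61.8 4.0 288 131
red 12 646.6 -1.3 34.8 70.2 -82.3 456 125
silver 12 744.9 -462.4 61.4 80.8 77.2 435 410
silver 12 742.3 -180.2 39.0 99.6 -86.1 487 266
t 6.5 pos [442.  -95.1 206.4] rot [-1.7999e+02 -1.0000e-02  9.3620e+01] q6 -17.2 w 45.6 F [ 0.6 -0.3 -2.1]
x 0.0637 y 0.0081 z -0.0016 yaw 0.0021
```

View pics/w3.png

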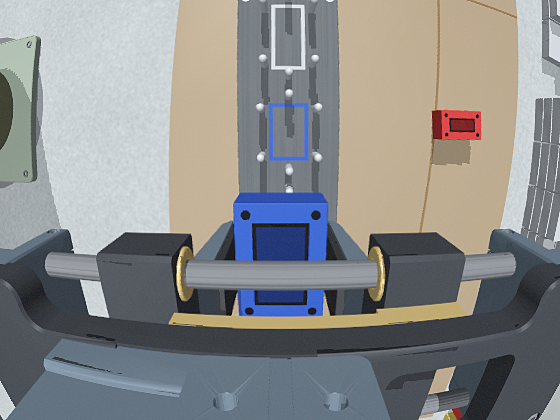

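The wrist view shows the held blue body at (280,255). The blue pocket outline is at (288,131) with its six pins around it at (263,105), (315,107), (261,157), (317,157), (289,92) and (289,170). I'll measure the pins.

```bash
cat >> h.py <<'E'
def pins(im,cm,ctr,yaw,hx,hy,name='wrist',z=45.5):
    """bright pin tips seen near each of the six predicted places -> fitted pocket centre and yaw"""
    c,s=np.cos(np.radians(yaw)),np.sin(np.radians(yaw)); Rm=np.array([[c,-s],[s,c]])
    L=np.array([[a*(hx+5.5),b*(hy-8)] for a in(-1,1) for b in(-1,1)]+[[0,-hy-5.5],[0,hy+5.5]])
    W=L@Rm.T+ctr; px=proj(name,np.c_[W,np.full(6,z)],cm); g=im.min(2); obs=[];ok=[]
    for i,(u,v) in enumerate(px):
        if not(12<u<548 and 12<v<408): continue
        x0,y0=int(round(u))-8,int(round(v))-8; w=g[y0:y0+17,x0:x0+17]
        n,lab,st,ce=cv2.connectedComponentsWithStats((w>175).astype(np.uint8))
        k=[j for j in range(1,n) if 6<st[j,4]<120]
        if not k: continue
        j=min(k,key=lambda j:np.hypot(*(ce[j]-8))); obs.append(onz(name,ce[j]+[x0,y0],z,cm)[0]); ok.append(i)
    obs=np.array(obs); A=L[ok]; a0=A.mean(0); b0=obs.mean(0)
    H=(A-a0).T@(obs-b0); th=np.arctan2(H[0,1]-H[1,0],H[0,0]+H[1,1])
    Rt=np.array([[np.cos(th),-np.sin(th)],[np.sin(th),np.cos(th)]]); t=b0-Rt@a0
    return t.round(2),np.degrees(th).round(2),ok,np.linalg.norm(A@Rt.T+t-obs,axis=1).round(1)
E
python3 - <<'E'
from h import *
cm=camera_model('wrist'); im=cv2.imread('pics/w3.png')[:,:,::-1].copy()
for z in (44,47): print(pins(im,cm,[447.1,-31.5],3.8,23,33,z=z))
E
```

```text
(array([446.96, -30.29]), np.float64(3.93), [0, 1, 2, 3, 4, 5], array([0.5, 0.3, 0.5, 0.3, 0.8, 0.5]))
(array([446.87, -30.26]), np.float64(3.93), [0, 1, 2, 3, 4, 5], array([0.8, 0.7, 0.8, 0.7, 1.2, 0.9]))
```

```bash
python3 -m crank '[{"grip":0.03,"x":0.015,"y":0.002,"z":0,"yaw":-0.005},{"grip":0.03,"x":0.032,"y":0.0045,"z":0,"yaw":-0.005},{"grip":0.03,"x":0.05,"y":0.007,"z":0.02,"yaw":-0.005},{"grip":0.03,"x":0.0638,"y":0.009,"z":0.05,"yaw":-0.005},{"grip":0.03,"x":0.0638,"y":0.009,"z":0.08,"yaw":-0.005}]'  >/dev/null
python3 -m crank '[{"grip":0.03,"x":0,"y":0,"z":0.02,"yaw":0},{"grip":0.03,"x":0,"y":0,"z":0.04,"yaw":0},{"grip":0.03,"x":0,"y":0,"z":0.051,"yaw":0},{"grip":0.03,"x":0,"y":0,"z":0.051,"yaw":0},{"grip":0.03,"x":0,"y":0,"z":0.051,"yaw":0}]'
python3 look.py w4 blue 80;  python3 go.py 447 -30.9 32.5 93.9
```

```text
time_s: 7.33
ee_pos: [446.7, -30.8, 75.2]
ee_rot: [-179.9, -0.0, 93.9]
force: [-0.2, -0.4, -2.2]
gripper_width: 45.8
gripper_force: 40.0
blue 80 744.1 -203.8 28.4 89.9 37.9 553 405
blue 80 449.0 -53.9 16.1 46.0 -86.1 283 302
blue 80 445.8 -9.0 39.5 46.4 -86.1 280 227
t 7.38 pos [447.3 -30.9  76. ] rot [179.95   0.    93.86] q6 -9.3 w 46.1 F [ 0.  -0.5 -1.5]
x 0.0000 y -0.0003 z 0.0435 yaw -0.0007
```

View pics/w4.png

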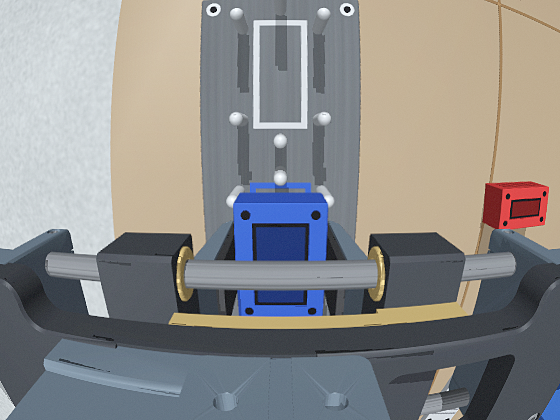

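The body is centred laterally between the pins at (233,195) and (327,195). I'll check how it sits in the jaws from its screw holes at rows 215 and 311.

```bash
python3 - <<'E'
from h import *
s=state();cm=camera_model('wrist');z=s['ee_pos'][2]+5.8
P=onz('wrist',[(251.5,215.5),(315.5,215.5),(249.5,311),(309.5,311)],z,cm)
f=np.radians(s['ee_rot'][2]); t=np.array([np.cos(f),np.sin(f)]);n=np.array([np.sin(f),-np.cos(f)])
d=P-s['ee_pos'][:2]; print(d@t,d@n)
im=cv2.imread('pics/w4.png')[:,:,::-1].copy()
print(pins(im,cm,[447,-30.9],3.9,23,33,z=46))
print([(v:=im[r,280]).tolist() for r in range(176,208,2)])
E
```

```text
[ 25.84819606  25.84746255 -27.80832678 -27.8119142 ] [-13.28471852  17.52303807 -16.01093606  16.37426458]
(array([447.73, -29.65]), np.float64(3.95), [1, 3], array([0.2, 0.2]))
[[255, 255, 255], [239, 245, 251], [223, 228, 234], [202, 208, 213], [176, 179, 177], [54, 85, 175], [67, 84, 124], [97, 102, 103], [76, 91, 135], [47, 82, 178], [44, 80, 175], [51, 83, 176], [47, 81, 176], [45, 75, 165], [71, 116, 223], [68, 114, 218]]
```

```bash
python3 -m crank '[{"grip":0.03,"x":0.001,"y":-0.0003,"z":0,"yaw":0},{"grip":0.03,"x":0.001,"y":-0.0003,"z":0.006,"yaw":0},{"grip":0.03,"x":0.001,"y":-0.0003,"z":0.012,"yaw":0},{"grip":0.03,"x":0.001,"y":-0.0003,"z":0.016,"yaw":0},{"grip":0.03,"x":0.001,"y":-0.0003,"z":0.018,"yaw":0}]'
python3 -m crank '[{"grip":0.03,"x":0,"y":0,"z":0.003,"yaw":0},{"grip":0.03,"x":0,"y":0,"z":0.006,"yaw":0},{"grip":0.03,"x":0,"y":0,"z":0.009,"yaw":0},{"grip":0.03,"x":0,"y":0,"z":0.012,"yaw":0},{"grip":0.03,"x":0,"y":0,"z":0.014,"yaw":0}]'
```

```text
time_s: 7.8
ee_pos: [445.7, -29.9, 57.0]
ee_rot: [-179.9, -0.0, 93.8]
force: [-0.4, 0.4, -1.2]
gripper_width: 45.8
gripper_force: 40.0
time_s: 8.22
ee_pos: [446.1, -29.8, 43.2]
ee_rot: [-180.0, -0.0, 93.8]
force: [0.2, -0.5, -1.8]
gripper_width: 45.7
gripper_force: 40.0
```

```bash
python3 -m crank '[{"grip":0.03,"x":0,"y":0,"z":0.003,"yaw":0},{"grip":0.03,"x":0,"y":0,"z":0.006,"yaw":0},{"grip":0.03,"x":0,"y":0,"z":0.009,"yaw":0},{"grip":0.03,"x":0,"y":0,"z":0.011,"yaw":0},{"grip":0.03,"x":0,"y":0,"z":0.011,"yaw":0}]'
python3 -m crank '[{"grip":0.05,"x":0,"y":0,"z":0,"yaw":0},{"grip":0.06,"x":0,"y":0,"z":0,"yaw":0},{"grip":0.07,"x":0,"y":0,"z":0,"yaw":0},{"grip":0.075,"x":0,"y":0,"z":0,"yaw":0},{"grip":0.075,"x":0,"y":0,"z":0,"yaw":0}]'
python3 -m crank '[{"grip":0.075,"x":0,"y":0,"z":-0.02,"yaw":0},{"grip":0.075,"x":0,"y":0,"z":-0.05,"yaw":0},{"grip":0.091,"x":0,"y":0,"z":-0.09,"yaw":0},{"grip":0.091,"x":0,"y":0,"z":-0.13,"yaw":0},{"grip":0.091,"x":0,"y":0,"z":-0.17,"yaw":0}]'
python3 -m crank '[{"grip":0.091,"x":0,"y":0,"z":0,"yaw":0},{"grip":0.091,"x":0,"y":0,"z":0,"yaw":0},{"grip":0.091,"x":0,"y":0,"z":0,"yaw":0},{"grip":0.091,"x":0,"y":0,"z":0,"yaw":0},{"grip":0.091,"x":0,"y":0,"z":0,"yaw":0}]' >/dev/null
python3 look.py w5 blue 38; python3 look.py w5 red 12;  python3 go.py 644 -2.5 200 8; python3 - <<'E'
from h import *
cm=camera_model('wrist'); im=cv2.imread('pics/w5.png')[:,:,::-1].copy()
print(pins(im,cm,[447,-30.5],3.9,23,33)); print(pins(im,cm,[452.7,-124.4],3.9,17,28))
E
```

```text
time_s: 8.63
ee_pos: [446.1, -29.8, 32.4]
ee_rot: [-180.0, -0.0, 93.8]
force: [0.5, -0.3, -1.5]
gripper_width: 45.7
gripper_force: 40.0
time_s: 9.05
ee_pos: [446.3, -29.9, 32.8]
ee_rot: [180.0, -0.0, 93.8]
force: [-0.7, 0.9, 0.1]
gripper_width: 73.0
gripper_force: 0.0
time_s: 9.47
ee_pos: [445.6, -29.8, 204.5]
ee_rot: [-180.0, -0.0, 93.8]
force: [1.4, -0.4, -1.2]
gripper_width: 90.2
gripper_force: 0.0
blue 38 446.9 -29.0 45.8 67.9 3.9 282 194
red 12 647.2 -2.8 38.2 69.9 -83.7 451 180
t 9.98 pos [445.5 -29.8 201.4] rot [-1.7985e+02 -3.0000e-02  9.3840e+01] q6 -9.2 w 90.8 F [ 0.4 -0.7 -0.2]
x 0.0140 y 0.1999 z 0.0014 yaw 1.4982
(array([447.45, -29.81]), np.float64(3.71), [0, 1, 2, 3, 4, 5], array([1.2, 0.2, 0.3, 0.5, 0.6, 0.6]))
(array([ 453.62, -121.32]), np.float64(4.04), [0, 2, 4, 5], array([0.8, 0.7, 1.2, 0.3]))
```

View pics/w5.png

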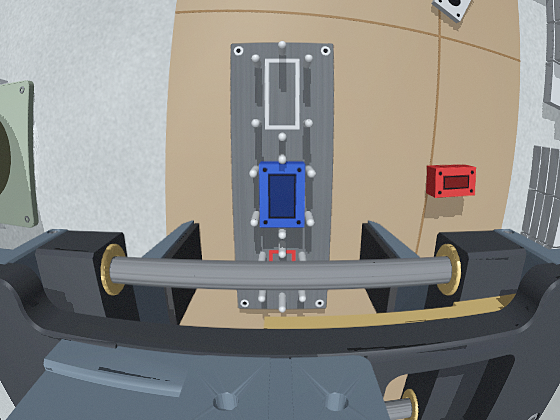

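The blue body is seated at (282,194) between its pins. Next I'll measure the red pocket from above.

```bash
python3 -m crank '[{"grip":0.091,"x":-0.02,"y":0.002,"z":0,"yaw":0},{"grip":0.091,"x":-0.045,"y":0.003,"z":0,"yaw":0},{"grip":0.091,"x":-0.07,"y":0.003,"z":0,"yaw":0},{"grip":0.091,"x":-0.093,"y":0.003,"z":0,"yaw":0},{"grip":0.091,"x":-0.093,"y":0.003,"z":0,"yaw":0}]' >/dev/null
python3 -m crank '[{"grip":0.091,"x":0,"y":0,"z":0,"yaw":0},{"grip":0.091,"x":0,"y":0,"z":0,"yaw":0},{"grip":0.091,"x":0,"y":0,"z":0,"yaw":0},{"grip":0.091,"x":0,"y":0,"z":0,"yaw":0},{"grip":0.091,"x":0,"y":0,"z":0,"yaw":0}]' >/dev/null
python3 look.py w6 red 12; python3 go.py 644 -2.5 200 8; python3 - <<'E'
from h import *
cm=camera_model('wrist'); im=cv2.imread('pics/w6.png')[:,:,::-1].copy()
print(pins(im,cm,[447,-30.5],3.9,23,33)); print(pins(im,cm,[453.4,-123],3.9,17,28))
E
```

```text
red 12 453.5 -124.5 29.3 51.4 4.4 278 192
red 12 646.7 -0.6 35.7 70.2 -82.3 451 101
t 10.87 pos [ 455.4 -121.8  202.6] rot [ 1.7999e+02 -1.0000e-02  9.3900e+01] q6 -20.3 w 90.8 F [ 0.2 -0.2  0.8]
x 0.1062 y 0.1963 z 0.0026 yaw 1.4993
(array([447.12, -30.89]), np.float64(4.01), [0, 1, 2, 3, 4, 5], array([0.2, 0.3, 0.3, 0.1, 0.2, 0.3]))
(array([ 453.56, -123.02]), np.float64(3.69), [0, 1, 2, 3, 4, 5], array([0.3, 0.6, 0.1, 0.5, 0.2, 0.2]))
```

```bash
python3 -m crank '[{"grip":0.091,"x":0.015,"y":0.028,"z":0,"yaw":0},{"grip":0.091,"x":0.032,"y":0.058,"z":0,"yaw":0},{"grip":0.091,"x":0.05,"y":0.09,"z":0,"yaw":0},{"grip":0.091,"x":0.067,"y":0.122,"z":0,"yaw":0},{"grip":0.091,"x":0.08,"y":0.148,"z":0,"yaw":0}]' >/dev/null
python3 -m crank '[{"grip":0.091,"x":0.0262,"y":0.0483,"z":0,"yaw":0.12},{"grip":0.091,"x":0.0262,"y":0.0483,"z":0,"yaw":0.24},{"grip":0.091,"x":0.0262,"y":0.0483,"z":0,"yaw":0.36},{"grip":0.091,"x":0.0262,"y":0.0483,"z":0,"yaw":0.48},{"grip":0.091,"x":0.0262,"y":0.0483,"z":0,"yaw":0.6}]' >/dev/null
python3 -m crank '[{"grip":0.091,"x":0,"y":0,"z":0,"yaw":0.12},{"grip":0.091,"x":0,"y":0,"z":0,"yaw":0.24},{"grip":0.091,"x":0,"y":0,"z":0,"yaw":0.36},{"grip":0.091,"x":0,"y":0,"z":0,"yaw":0.48},{"grip":0.091,"x":0,"y":0,"z":0,"yaw":0.6}]' >/dev/null
python3 -m crank '[{"grip":0.091,"x":0,"y":0,"z":0,"yaw":0.12},{"grip":0.091,"x":0,"y":0,"z":0,"yaw":0.24},{"grip":0.091,"x":0,"y":0,"z":0,"yaw":0.299},{"grip":0.091,"x":0,"y":0,"z":0,"yaw":0.299},{"grip":0.091,"x":0,"y":0,"z":0,"yaw":0.299}]' >/dev/null
python3 look.py w7 red 26; python3 go.py 645 -2.5 33 8
```

```text
red 26 646.5 -1.6 33.1 56.8 -81.3 279 191
t 12.58 pos [644.1  -3.1 202.6] rot [-179.99    0.      8.07] q6 80.6 w 90.9 F [ 0.1 -0.7 -0.4]
x 0.0010 y -0.0004 z 0.1696 yaw 0.0012
```

```bash
python3 -m crank '[{"grip":0.091,"x":0.0026,"y":-0.0011,"z":0.028,"yaw":-0.01},{"grip":0.091,"x":0.0026,"y":-0.0011,"z":0.056,"yaw":-0.01},{"grip":0.091,"x":0.0026,"y":-0.0011,"z":0.084,"yaw":-0.01},{"grip":0.091,"x":0.0026,"y":-0.0011,"z":0.112,"yaw":-0.01},{"grip":0.091,"x":0.0026,"y":-0.0011,"z":0.132,"yaw":-0.01}]' >/dev/null
python3 -m crank '[{"grip":0.091,"x":0,"y":0,"z":0.012,"yaw":0},{"grip":0.091,"x":0,"y":0,"z":0.024,"yaw":0},{"grip":0.091,"x":0,"y":0,"z":0.034,"yaw":0},{"grip":0.091,"x":0,"y":0,"z":0.038,"yaw":0},{"grip":0.07,"x":0,"y":0,"z":0.038,"yaw":0}]' 
python3 -m crank '[{"grip":0.06,"x":0,"y":0,"z":0,"yaw":0},{"grip":0.05,"x":0,"y":0,"z":0,"yaw":0},{"grip":0.04,"x":0,"y":0,"z":0,"yaw":0},{"grip":0.03,"x":0,"y":0,"z":0,"yaw":0},{"grip":0.02,"x":0,"y":0,"z":0,"yaw":0}]' 40
python3 -m crank '[{"grip":0.02,"x":0,"y":0,"z":0,"yaw":0},{"grip":0.02,"x":0,"y":0,"z":0,"yaw":0},{"grip":0.02,"x":0,"y":0,"z":0,"yaw":0},{"grip":0.02,"x":0,"y":0,"z":0,"yaw":0},{"grip":0.02,"x":0,"y":0,"z":0,"yaw":0}]' 40
python3 go.py 453.6 -123.6 120 93.9
```

```text
time_s: 13.42
ee_pos: [646.4, -1.9, 32.2]
ee_rot: [-180.0, 0.0, 8.5]
force: [0.7, 0.8, -0.2]
gripper_width: 86.9
gripper_force: 0.0
time_s: 13.83
ee_pos: [646.8, -1.9, 33.2]
ee_rot: [180.0, -0.1, 8.5]
force: [-0.4, 0.2, -0.4]
gripper_width: 53.9
gripper_force: 0.0
time_s: 14.25
ee_pos: [646.6, -1.9, 32.7]
ee_rot: [-180.0, -0.0, 8.5]
force: [-0.4, 0.3, 0.3]
gripper_width: 33.6
gripper_force: 40.0
t 14.25 pos [646.6  -1.9  32.7] rot [-179.99   -0.      8.52] q6 80.3 w 33.6 F [-0.4  0.3  0.3]
x -0.2089 y 0.0918 z -0.0873 yaw -1.4901
```

```bash
python3 -m crank '[{"grip":0.02,"x":0,"y":0,"z":-0.015,"yaw":0},{"grip":0.02,"x":0,"y":0,"z":-0.03,"yaw":0},{"grip":0.02,"x":0,"y":0,"z":-0.05,"yaw":0},{"grip":0.02,"x":0,"y":0,"z":-0.07,"yaw":0},{"grip":0.02,"x":0,"y":0,"z":-0.088,"yaw":0}]'  >/dev/null
python3 -m crank '[{"grip":0.02,"x":-0.018,"y":0.008,"z":0,"yaw":0},{"grip":0.02,"x":-0.04,"y":0.0176,"z":0,"yaw":0},{"grip":0.02,"x":-0.065,"y":0.0286,"z":0,"yaw":0},{"grip":0.02,"x":-0.09,"y":0.0396,"z":0,"yaw":0},{"grip":0.02,"x":-0.115,"y":0.0505,"z":0,"yaw":0}]'  >/dev/null
python3 -m crank '[{"grip":0.02,"x":-0.022,"y":0.0097,"z":0,"yaw":-0.12},{"grip":0.02,"x":-0.044,"y":0.0193,"z":0,"yaw":-0.24},{"grip":0.02,"x":-0.066,"y":0.029,"z":0,"yaw":-0.36},{"grip":0.02,"x":-0.082,"y":0.036,"z":0,"yaw":-0.48},{"grip":0.02,"x":-0.0939,"y":0.0413,"z":0,"yaw":-0.6}]'  >/dev/null
python3 -m crank '[{"grip":0.02,"x":0,"y":0,"z":0,"yaw":-0.12},{"grip":0.02,"x":0,"y":0,"z":0,"yaw":-0.24},{"grip":0.02,"x":0,"y":0,"z":0,"yaw":-0.36},{"grip":0.02,"x":0,"y":0,"z":0,"yaw":-0.48},{"grip":0.02,"x":0,"y":0,"z":0,"yaw":-0.6}]'  >/dev/null
python3 -m crank '[{"grip":0.02,"x":0,"y":0,"z":0,"yaw":-0.12},{"grip":0.02,"x":0,"y":0,"z":0,"yaw":-0.24},{"grip":0.02,"x":0,"y":0,"z":0,"yaw":-0.29},{"grip":0.02,"x":0,"y":0,"z":0,"yaw":-0.29},{"grip":0.02,"x":0,"y":0,"z":0,"yaw":-0.29}]'
python3 go.py 453.6 -123.6 84 93.9; python3 look.py w8 red 113 
```

```text
time_s: 16.33
ee_pos: [453.5, -123.6, 120.5]
ee_rot: [-180.0, -0.0, 93.8]
force: [-0.2, 0.8, -0.8]
gripper_width: 33.7
gripper_force: 40.0
t 16.33 pos [ 453.5 -123.6  120.5] rot [-1.7999e+02 -1.0000e-02  9.3810e+01] q6 -20.5 w 33.7 F [-0.2  0.8 -0.8]
x 0.0000 y 0.0002 z 0.0365 yaw -0.0016
red 113 455.7 -149.4 8.1 33.5 -86.3 280 296
red 113 452.8 -104.5 34.3 44.6 3.8 279 228
```

View pics/w8.png

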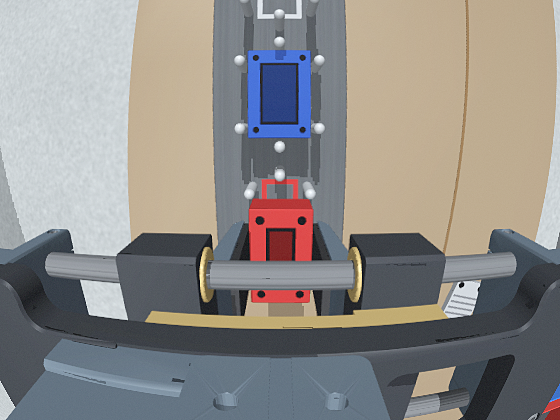

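The red body is held with its screw holes at (260,219), (302,219) and near row 295. Its front pins are at (249,190) and (308,190).

```bash
python3 - <<'E'
from h import *
s=state();cm=camera_model('wrist');z=s['ee_pos'][2]-6.7
im=cv2.imread('pics/w8.png')[:,:,::-1].copy()
b=cv2.cvtColor(im,cv2.COLOR_RGB2HSV); dark=((im[:,:,0]<60)).astype(np.uint8); dark[:,:248]=0; dark[:,312:]=0; dark[:208]=0; dark[306:]=0
n,l,st,ce=cv2.connectedComponentsWithStats(dark)
q=[ce[i] for i in range(1,n) if 15<st[i,4]<90]; print(np.round(q,1),[st[i,4] for i in range(1,n)])
P=onz('wrist',q,z,cm); f=np.radians(s['ee_rot'][2]); t=np.array([np.cos(f),np.sin(f)]);nn=np.array([np.sin(f),-np.cos(f)])
d=P-s['ee_pos'][:2]; print((d@t).round(1),(d@nn).round(1))
print(pins(im,cm,[453.6,-123],3.9,17,28))
E
```

```text
[[259.2 220.1]
 [301.3 220.4]
 [248.2 247.3]
 [260.8 293.5]
 [299.2 293.8]] [np.int32(48), np.int32(48), np.int32(232), np.int32(36), np.int32(35), np.int32(34)]
[ 19.9  19.8   4.6 -23.7 -23.9] [-10.4  11.6 -16.6 -10.4  11.4]
(array([ 453.32, -122.43]), np.float64(3.93), [1, 3, 5], array([0.6, 0.5, 0.7]))
```

```bash
python3 -m crank '[{"grip":0.02,"x":0.002,"y":0,"z":0.01,"yaw":-0.0015},{"grip":0.02,"x":0.002,"y":0,"z":0.022,"yaw":-0.0015},{"grip":0.02,"x":0.002,"y":0,"z":0.034,"yaw":-0.0015},{"grip":0.02,"x":0.002,"y":0,"z":0.042,"yaw":-0.0015},{"grip":0.02,"x":0.002,"y":0,"z":0.046,"yaw":-0.0015}]'
python3 -m crank '[{"grip":0.02,"x":0,"y":0,"z":0.003,"yaw":0},{"grip":0.02,"x":0,"y":0,"z":0.006,"yaw":0},{"grip":0.02,"x":0,"y":0,"z":0.009,"yaw":0},{"grip":0.02,"x":0,"y":0,"z":0.012,"yaw":0},{"grip":0.02,"x":0,"y":0,"z":0.0125,"yaw":0}]'
```

```text
time_s: 16.8
ee_pos: [452.8, -121.5, 73.6]
ee_rot: [-179.9, -0.0, 93.9]
force: [-0.6, 0.5, -1.7]
gripper_width: 33.3
gripper_force: 40.0
time_s: 17.22
ee_pos: [453.3, -121.6, 61.8]
ee_rot: [-180.0, -0.0, 94.0]
force: [-1.2, 0.6, -1.7]
gripper_width: 34.0
gripper_force: 40.0
```

```bash
python3 -m crank '[{"grip":0.05,"x":0,"y":0,"z":0,"yaw":0},{"grip":0.06,"x":0,"y":0,"z":0,"yaw":0},{"grip":0.07,"x":0,"y":0,"z":0,"yaw":0},{"grip":0.075,"x":0,"y":0,"z":0,"yaw":0},{"grip":0.075,"x":0,"y":0,"z":0,"yaw":0}]'
python3 -m crank '[{"grip":0.075,"x":0,"y":0,"z":-0.025,"yaw":0},{"grip":0.075,"x":0,"y":0,"z":-0.05,"yaw":0},{"grip":0.091,"x":0,"y":0,"z":-0.08,"yaw":0},{"grip":0.091,"x":0,"y":0,"z":-0.11,"yaw":0},{"grip":0.091,"x":0,"y":0,"z":-0.14,"yaw":0}]'>/dev/null
python3 -m crank '[{"grip":0.091,"x":0,"y":0,"z":0,"yaw":0},{"grip":0.091,"x":0,"y":0,"z":0,"yaw":0},{"grip":0.091,"x":0,"y":0,"z":0,"yaw":0},{"grip":0.091,"x":0,"y":0,"z":0,"yaw":0},{"grip":0.091,"x":0,"y":0,"z":0,"yaw":0}]' >/dev/null
python3 look.py w9 red 38 56; python3 look.py w9 blue 38; python3 - <<'E'
from h import *
im=grab_frame('top')
for c in ('red','blue'):
    for r in find('top',c,10,im):
        if r[3]<75 and r[2]>15: print(c,*r)
i=cv2.imread('pics/w9.png')[100:320,160:400]; cv2.imwrite('pics/w9c.png',cv2.resize(i,None,fx=2.5,fy=2.5))
E
python3 go.py 452 -404 205 136.8
```

```text
time_s: 17.63
ee_pos: [453.6, -121.7, 62.3]
ee_rot: [180.0, 0.0, 94.0]
force: [-0.2, 1.3, -0.3]
gripper_width: 64.0
gripper_force: 0.0
red 38 454.1 -121.8 33.5 58.8 4.7 282 196
red 56 453.8 -118.0 31.6 55.5 4.7 282 196
blue 38 447.0 -30.7 45.6 65.5 3.9 280 104
red 451.9 -404.3 35.2 58.9 46.6 405 217
red 524.3 300.1 34.7 56.6 -65.5 173 197
red 654.2 -665.2 30.0 39.4 42.8 485 151
blue 392.7 284.1 44.2 65.7 -20.9 177 240
blue 450.1 -24.7 49.8 55.6 3.9 279 219
blue 468.5 408.5 45.7 66.5 -87.8 136 216
blue 592.6 -380.8 24.5 71.0 -6.4 395 172
t 18.62 pos [ 453.1 -121.6  201.2] rot [-1.799e+02 -4.000e-02  9.398e+01] q6 -20.4 w 91.2 F [-0.5 -0.5 -0.1]
x -0.2817 y -0.0207 z -0.0038 yaw -0.7473
```

View pics/w9c.png

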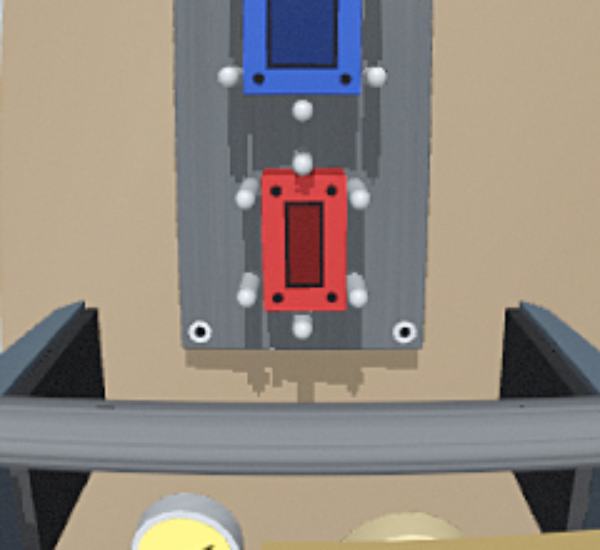

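Both bodies are in their pockets, with the red one at crop (305,240). I'll check it's fully down using the hole spacing, which should be 22 × 44.

```bash
cat >> h.py <<'E'
def holes(im,c,cm,z,near,amin=4,amax=90):
    """dark holes inside the coloured blob nearest world point near -> centre, narrow & long spacing, angle"""
    m=cv2.morphologyEx(mask(im,c),cv2.MORPH_CLOSE,np.ones((3,3)))
    K=[k for k in cv2.findContours(m,cv2.RETR_EXTERNAL,cv2.CHAIN_APPROX_NONE)[0] if cv2.contourArea(k)>300]
    k=min(K,key=lambda k:np.hypot(*(onz('wrist',k[:,0].mean(0),z,cm)[0]-near)))
    f=np.zeros_like(m); cv2.drawContours(f,[cv2.convexHull(k)],-1,255,-1); f=cv2.erode(f,np.ones((3,3)))
    v=im.max(2).astype(int); d=((v<0.5*np.median(v[(m>0)&(f>0)]))&(f>0)).astype(np.uint8)
    n,l,st,ce=cv2.connectedComponentsWithStats(d)
    q=[(st[i,4],*ce[i]) for i in range(1,n) if amin<st[i,4]<amax]; 
    P=onz('wrist',[a[1:] for a in q],z,cm); return rect(P) if len(P)>2 else None,[int(a[0]) for a in q],P.round(1)
E
python3 - <<'E'
from h import *
cm=camera_model('wrist'); im=cv2.imread('pics/w9.png')[:,:,::-1].copy()
for c,n in (('red',(454,-122)),('blue',(447,-31))):
  for z in (38,56): r=holes(im,c,cm,z,n); print(c,z,np.round(r[0],2),r[1],r[2].tolist())
E
```

```text
red 38 [ 454.77 -123.9    22.37   44.02    5.04] [11, 10, 13, 12] [[442.0, -102.9], [463.9, -101.0], [445.5, -146.5], [467.8, -144.8]]
red 56 [ 454.44 -119.96   21.11   41.54    5.04] [11, 10, 13, 12] [[442.4, -100.2], [463.0, -98.4], [445.7, -141.3], [466.8, -139.7]]
blue 38 [447.39 -30.67  34.19  54.26   4.13] [14, 14, 11, 10] [[428.4, -4.9], [462.5, -2.4], [432.4, -58.7], [466.4, -56.5]]
blue 56 [447.49 -31.99  32.26  51.2    4.16] [14, 14, 11, 10] [[429.5, -7.6], [461.7, -5.3], [433.3, -58.4], [465.4, -56.4]]
```

Both bodies are fully seated. Next is the red spacer, the red plate with two ports on the right.

```bash
python3 -m crank '[{"grip":0.091,"x":-0.02,"y":-0.0015,"z":0,"yaw":0},{"grip":0.091,"x":-0.055,"y":-0.004,"z":0,"yaw":0},{"grip":0.091,"x":-0.09,"y":-0.0066,"z":0,"yaw":0},{"grip":0.091,"x":-0.125,"y":-0.0092,"z":0,"yaw":0},{"grip":0.091,"x":-0.16,"y":-0.0118,"z":0,"yaw":0}]' >/dev/null
python3 -m crank '[{"grip":0.08,"x":-0.03,"y":-0.0022,"z":0,"yaw":-0.12},{"grip":0.07,"x":-0.06,"y":-0.0044,"z":0,"yaw":-0.24},{"grip":0.07,"x":-0.09,"y":-0.0066,"z":0,"yaw":-0.36},{"grip":0.07,"x":-0.11,"y":-0.0081,"z":0,"yaw":-0.48},{"grip":0.07,"x":-0.1217,"y":-0.0089,"z":0,"yaw":-0.6}]' >/dev/null
python3 -m crank '[{"grip":0.07,"x":0,"y":0,"z":0.01,"yaw":-0.12},{"grip":0.07,"x":0,"y":0,"z":0.01,"yaw":-0.144},{"grip":0.07,"x":0,"y":0,"z":0.01,"yaw":-0.144},{"grip":0.07,"x":0,"y":0,"z":0.01,"yaw":-0.144},{"grip":0.07,"x":0,"y":0,"z":0.01,"yaw":-0.144}]'>/dev/null
python3 look.py w10 red 10; python3 go.py 452 -404.4 20 136.6; python3 - <<'E'
from h import *
cm=camera_model('wrist'); im=cv2.imread('pics/w10.png')[:,:,::-1].copy()
print(holes(im,'red',cm,10,(452,-404),30,900))
i=im[90:310,140:420,::-1]; cv2.imwrite('pics/w10c.png',cv2.resize(i,None,fx=2.5,fy=2.5))
E
```

```text
red 10 453.4 -404.7 33.5 55.4 46.6 280 192
red 10 457.2 -111.1 40.8 77.5 4.6 462 30
t 19.92 pos [ 452.6 -403.8  192.6] rot [1.7999e+02 4.0000e-02 1.3657e+02] q6 -89.4 w 69.9 F [ 0.5 -0.2  0.3]
x 0.0000 y -0.0009 z 0.1726 yaw -0.0005
(None, [225, 219], array([[ 445.3, -397. ],
       [ 462.7, -413.3]]))
```

View pics/w10c.png

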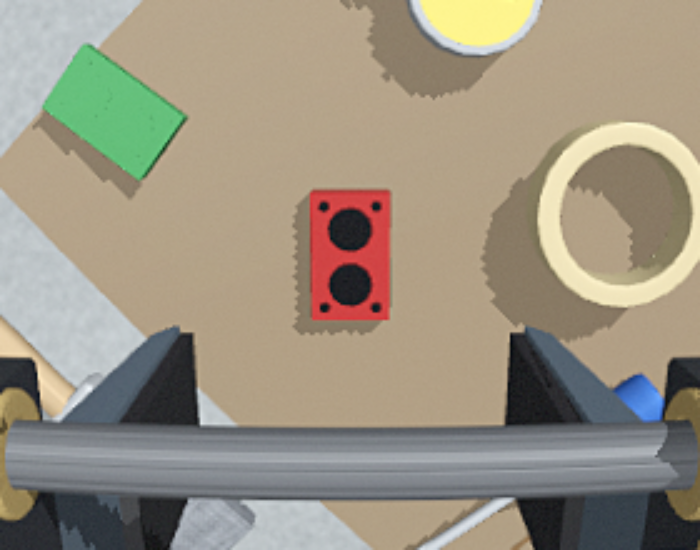

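The crop shows the red plate with two ports at (350,257), well clear of the green plate (115,112). It's the right part, so I'll grasp it by its upper edge.

```bash
python3 -m crank '[{"grip":0.07,"x":-0.0015,"y":0,"z":0.028,"yaw":0},{"grip":0.07,"x":-0.0015,"y":0,"z":0.056,"yaw":0},{"grip":0.07,"x":-0.0015,"y":0,"z":0.084,"yaw":0},{"grip":0.07,"x":-0.0015,"y":0,"z":0.112,"yaw":0},{"grip":0.07,"x":-0.0015,"y":0,"z":0.135,"yaw":0}]' >/dev/null
python3 -m crank '[{"grip":0.07,"x":0,"y":0,"z":0.012,"yaw":0},{"grip":0.07,"x":0,"y":0,"z":0.024,"yaw":0},{"grip":0.07,"x":0,"y":0,"z":0.034,"yaw":0},{"grip":0.07,"x":0,"y":0,"z":0.038,"yaw":0},{"grip":0.07,"x":0,"y":0,"z":0.038,"yaw":0}]' 
python3 -m crank '[{"grip":0.06,"x":0,"y":0,"z":0,"yaw":0},{"grip":0.05,"x":0,"y":0,"z":0,"yaw":0},{"grip":0.04,"x":0,"y":0,"z":0,"yaw":0},{"grip":0.03,"x":0,"y":0,"z":0,"yaw":0},{"grip":0.02,"x":0,"y":0,"z":0,"yaw":0}]' 35
python3 -m crank '[{"grip":0.02,"x":0,"y":0,"z":0,"yaw":0},{"grip":0.02,"x":0,"y":0,"z":0,"yaw":0},{"grip":0.02,"x":0,"y":0,"z":0,"yaw":0},{"grip":0.02,"x":0,"y":0,"z":0,"yaw":0},{"grip":0.02,"x":0,"y":0,"z":0,"yaw":0}]' 35
python3 go.py 454.3 -123.6 110 94.3
```

```text
time_s: 20.75
ee_pos: [453.2, -404.7, 18.5]
ee_rot: [180.0, -0.1, 136.6]
force: [-0.0, 0.3, -0.7]
gripper_width: 70.1
gripper_force: 0.0
time_s: 21.17
ee_pos: [453.6, -405.3, 19.6]
ee_rot: [180.0, 0.1, 136.6]
force: [0.4, -0.1, 0.2]
gripper_width: 39.6
gripper_force: 0.0
time_s: 21.58
ee_pos: [453.6, -405.2, 19.4]
ee_rot: [180.0, 0.0, 136.6]
force: [-0.4, 1.0, 3.7]
gripper_width: 33.6
gripper_force: 35.0
t 21.58 pos [ 453.6 -405.2   19.4] rot [1.7999e+02 3.0000e-02 1.3661e+02] q6 -89.5 w 33.6 F [-0.4  1.   3.7]
x 0.1930 y 0.2052 z -0.0906 yaw 0.7384
```

```bash
python3 -m crank '[{"grip":0.02,"x":0,"y":0,"z":-0.015,"yaw":0},{"grip":0.02,"x":0,"y":0,"z":-0.035,"yaw":0},{"grip":0.02,"x":0,"y":0,"z":-0.06,"yaw":0},{"grip":0.02,"x":0,"y":0,"z":-0.085,"yaw":0},{"grip":0.02,"x":0,"y":0,"z":-0.11,"yaw":0}]'  >/dev/null
python3 -m crank '[{"grip":0.02,"x":0.014,"y":0.015,"z":0,"yaw":0},{"grip":0.02,"x":0.034,"y":0.036,"z":0,"yaw":0},{"grip":0.02,"x":0.056,"y":0.0595,"z":0,"yaw":0},{"grip":0.02,"x":0.078,"y":0.083,"z":0,"yaw":0},{"grip":0.02,"x":0.1,"y":0.1063,"z":0,"yaw":0}]'  >/dev/null
python3 -m crank '[{"grip":0.02,"x":0.022,"y":0.0234,"z":0,"yaw":0.12},{"grip":0.02,"x":0.044,"y":0.0468,"z":0,"yaw":0.24},{"grip":0.02,"x":0.064,"y":0.068,"z":0,"yaw":0.36},{"grip":0.02,"x":0.08,"y":0.085,"z":0,"yaw":0.48},{"grip":0.02,"x":0.093,"y":0.0989,"z":0,"yaw":0.6}]'  >/dev/null
python3 -m crank '[{"grip":0.02,"x":0,"y":0,"z":0,"yaw":0.12},{"grip":0.02,"x":0,"y":0,"z":0,"yaw":0.143},{"grip":0.02,"x":0,"y":0,"z":0,"yaw":0.143},{"grip":0.02,"x":0,"y":0,"z":0,"yaw":0.143},{"grip":0.02,"x":0,"y":0,"z":0,"yaw":0.143}]'
cat > held.py <<'E'
import sys; from h import *
# held.py name colour dz amin amax : holes of held part, in tool axes (dz: part top above TCP)
s=state();cm=camera_model('wrist');im=grab_frame('wrist');cv2.imwrite('pics/%s.png'%sys.argv[1],im[:,:,::-1])
r=holes(im,sys.argv[2],cm,s['ee_pos'][2]+float(sys.argv[3]),s['ee_pos'][:2],float(sys.argv[4]),float(sys.argv[5]))
f=np.radians(s['ee_rot'][2]); T=np.array([[np.cos(f),np.sin(f)],[np.sin(f),-np.cos(f)]]).T
print(s['ee_pos'].round(1),s['ee_rot'].round(2)); print(r[1],((r[2]-s['ee_pos'][:2])@T).round(1).tolist())
E
python3 held.py w11 red -9.4 10 900
```

```text
time_s: 23.25
ee_pos: [454.1, -124.0, 129.0]
ee_rot: [-180.0, -0.0, 94.1]
force: [0.9, 0.0, -0.2]
gripper_width: 33.3
gripper_force: 35.0
[ 454.1 -124.   129. ] [-179.99   -0.     94.09]
[21, 21, 42, 35, 79, 54, 51, 893, 23] [[37.2, -7.3], [37.4, 7.3], [32.7, -12.6], [31.9, 13.1], [33.2, 0.1], [22.2, -10.4], [22.2, 11.5], [12.4, 0.5], [-3.1, 0.9]]
```

```bash
python3 -m crank '[{"grip":0.02,"x":0.0003,"y":-0.0003,"z":0.015,"yaw":0.002},{"grip":0.02,"x":0.0003,"y":-0.0003,"z":0.03,"yaw":0.002},{"grip":0.02,"x":0.0003,"y":-0.0003,"z":0.042,"yaw":0.002},{"grip":0.02,"x":0.0003,"y":-0.0003,"z":0.052,"yaw":0.002},{"grip":0.02,"x":0.0003,"y":-0.0003,"z":0.056,"yaw":0.002}]'
python3 -m crank '[{"grip":0.02,"x":0,"y":0,"z":0.003,"yaw":0},{"grip":0.02,"x":0,"y":0,"z":0.006,"yaw":0},{"grip":0.02,"x":0,"y":0,"z":0.009,"yaw":0},{"grip":0.02,"x":0,"y":0,"z":0.012,"yaw":0},{"grip":0.02,"x":0,"y":0,"z":0.0125,"yaw":0}]'
```

```text
time_s: 23.72
ee_pos: [453.0, -123.4, 71.8]
ee_rot: [-179.9, -0.1, 93.9]
force: [-0.3, 0.2, 0.6]
gripper_width: 33.5
gripper_force: 35.0
time_s: 24.13
ee_pos: [453.9, -123.2, 60.5]
ee_rot: [180.0, 0.0, 93.9]
force: [0.6, 0.1, 0.3]
gripper_width: 33.3
gripper_force: 35.2
```

```bash
python3 -m crank '[{"grip":0.045,"x":0,"y":0,"z":0,"yaw":0},{"grip":0.055,"x":0,"y":0,"z":0,"yaw":0},{"grip":0.06,"x":0,"y":0,"z":0,"yaw":0},{"grip":0.065,"x":0,"y":0,"z":0,"yaw":0},{"grip":0.07,"x":0,"y":0,"z":0,"yaw":0}]' >/dev/null
python3 -m crank '[{"grip":0.075,"x":0,"y":0,"z":-0.025,"yaw":0},{"grip":0.075,"x":0,"y":0,"z":-0.05,"yaw":0},{"grip":0.091,"x":0,"y":0,"z":-0.08,"yaw":0},{"grip":0.091,"x":0,"y":0,"z":-0.11,"yaw":0},{"grip":0.091,"x":0,"y":0,"z":-0.14,"yaw":0}]'>/dev/null
python3 -m crank '[{"grip":0.091,"x":0,"y":0,"z":0,"yaw":0},{"grip":0.091,"x":0,"y":0,"z":0,"yaw":0},{"grip":0.091,"x":0,"y":0,"z":0,"yaw":0},{"grip":0.091,"x":0,"y":0,"z":0,"yaw":0},{"grip":0.091,"x":0,"y":0,"z":0,"yaw":0}]' >/dev/null
python3 - <<'E'
from h import *
cm=camera_model('wrist'); im=grab_frame('wrist'); cv2.imwrite('pics/w12.png',im[:,:,::-1])
for z in (48,52): r=holes(im,'red',cm,z,(454,-123),4,40); print(z,np.round(r[0],2),r[1],r[2].tolist())
i=im[100:320,160:400,::-1]; cv2.imwrite('pics/w12c.png',cv2.resize(i,None,fx=2.5,fy=2.5))
im=grab_frame('top')
for c in ('red','blue'):
    for r in find('top',c,10,im):
        if r[3]<75 and r[2]>15: print(c,*r)
E
python3 go.py 468.5 409 205 178
```

```text
48 [ 454.84 -122.76   21.95   43.78    4.  ] [14, 14, 13, 14] [[442.4, -101.7], [464.3, -100.2], [445.4, -145.4], [467.1, -143.7]]
52 [ 454.76 -121.88   21.66   43.21    4.  ] [14, 14, 13, 14] [[442.4, -101.1], [464.1, -99.6], [445.5, -144.2], [466.9, -142.6]]
red 524.4 300.0 34.5 56.5 -66.0 173 197
red 654.2 -665.2 30.0 39.4 42.8 485 151
blue 392.7 284.1 44.2 65.7 -20.9 177 240
blue 450.2 -26.1 49.8 58.8 3.9 279 219
blue 468.7 409.2 47.2 64.9 89.6 136 216
blue 592.6 -380.8 24.5 71.0 -6.4 395 172
t 25.48 pos [ 453.3 -123.   199.5] rot [-1.7988e+02 -5.0000e-02  9.3930e+01] q6 -20.5 w 90.9 F [-0.7 -0.   0.1]
x 0.5297 y 0.0516 z -0.0055 yaw -1.4674
```

View pics/w12c.png

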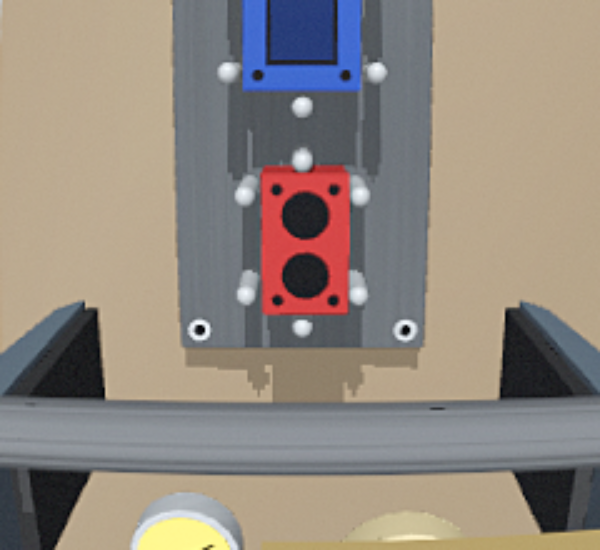

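The red spacer lies flat on its body at crop (305,240), between the pins. Next is the red cover.

```bash
python3 -m crank '[{"grip":0.091,"x":0.02,"y":0.0048,"z":0,"yaw":0},{"grip":0.091,"x":0.05,"y":0.012,"z":0,"yaw":0},{"grip":0.091,"x":0.085,"y":0.0203,"z":0,"yaw":0},{"grip":0.091,"x":0.12,"y":0.0287,"z":0,"yaw":0},{"grip":0.091,"x":0.155,"y":0.0371,"z":0,"yaw":0}]' >/dev/null
python3 -m crank '[{"grip":0.091,"x":0.035,"y":0.0084,"z":0,"yaw":0},{"grip":0.091,"x":0.07,"y":0.0167,"z":0,"yaw":0},{"grip":0.091,"x":0.1,"y":0.0239,"z":0,"yaw":0},{"grip":0.091,"x":0.13,"y":0.0311,"z":0,"yaw":0},{"grip":0.091,"x":0.16,"y":0.0383,"z":0,"yaw":0}]' >/dev/null
python3 -m crank '[{"grip":0.091,"x":0.03,"y":0.0072,"z":0,"yaw":0.12},{"grip":0.091,"x":0.06,"y":0.0144,"z":0,"yaw":0.24},{"grip":0.091,"x":0.08,"y":0.019,"z":0,"yaw":0.36},{"grip":0.08,"x":0.095,"y":0.0227,"z":0,"yaw":0.48},{"grip":0.07,"x":0.102,"y":0.0244,"z":0,"yaw":0.6}]' >/dev/null
python3 -m crank '[{"grip":0.07,"x":0,"y":0,"z":0,"yaw":0.12},{"grip":0.07,"x":0,"y":0,"z":0,"yaw":0.24},{"grip":0.07,"x":0,"y":0,"z":0,"yaw":0.36},{"grip":0.07,"x":0,"y":0,"z":0,"yaw":0.48},{"grip":0.07,"x":0,"y":0,"z":0,"yaw":0.6}]' >/dev/null
python3 -m crank '[{"grip":0.07,"x":0,"y":0,"z":0.01,"yaw":0.02},{"grip":0.07,"x":0,"y":0,"z":0.01,"yaw":0.02},{"grip":0.07,"x":0,"y":0,"z":0.01,"yaw":0.02},{"grip":0.07,"x":0,"y":0,"z":0.01,"yaw":0.02},{"grip":0.07,"x":0,"y":0,"z":0.01,"yaw":0.02}]' >/dev/null
python3 look.py w13 red,blue 8; python3 - <<'E'
from h import *
cm=camera_model('wrist'); im=cv2.imread('pics/w13.png')[:,:,::-1].copy()
r=holes(im,'red',cm,8,(524,300),4,40); print(r[0],r[1],r[2].tolist())
E
python3 go.py 524.4 300 19 24
```

```text
red 8 526.5 302.0 32.9 55.4 -65.4 279 190
blue 8 385.7 281.0 35.9 75.2 24.1 246 299
blue 8 470.4 410.1 46.9 67.7 89.6 170 196
(526.1923217773438, 301.5338134765625, 22.029176712036133, 43.91106414794922, -65.07083702087402) [26, 28, 26, 23, 26, 26] [[550.7, 300.8], [541.5, 320.8], [535.4, 306.0], [523.2, 298.8], [501.7, 302.3], [510.9, 282.3]]
t 27.62 pos [524.9 299.7 190.7] rot [-1.800e+02 -2.000e-02  2.407e+01] q6 94.6 w 69.7 F [0.  0.4 0.4]
x -0.0004 y -0.0005 z 0.1717 yaw 0.0013
```

```bash
python3 -m crank '[{"grip":0.07,"x":0.002,"y":-0.0012,"z":0.028,"yaw":-0.015},{"grip":0.07,"x":0.002,"y":-0.0012,"z":0.056,"yaw":-0.015},{"grip":0.07,"x":0.002,"y":-0.0012,"z":0.084,"yaw":-0.015},{"grip":0.07,"x":0.002,"y":-0.0012,"z":0.112,"yaw":-0.015},{"grip":0.07,"x":0.002,"y":-0.0012,"z":0.138,"yaw":-0.015}]' >/dev/null
python3 -m crank '[{"grip":0.07,"x":0,"y":0,"z":0.012,"yaw":0},{"grip":0.07,"x":0,"y":0,"z":0.022,"yaw":0},{"grip":0.07,"x":0,"y":0,"z":0.03,"yaw":0},{"grip":0.07,"x":0,"y":0,"z":0.0362,"yaw":0},{"grip":0.07,"x":0,"y":0,"z":0.0362,"yaw":0}]' 
python3 -m crank '[{"grip":0.06,"x":0,"y":0,"z":0,"yaw":0},{"grip":0.05,"x":0,"y":0,"z":0,"yaw":0},{"grip":0.04,"x":0,"y":0,"z":0,"yaw":0},{"grip":0.03,"x":0,"y":0,"z":0,"yaw":0},{"grip":0.02,"x":0,"y":0,"z":0,"yaw":0}]' 35
python3 -m crank '[{"grip":0.02,"x":0,"y":0,"z":0,"yaw":0},{"grip":0.02,"x":0,"y":0,"z":0,"yaw":0},{"grip":0.02,"x":0,"y":0,"z":0,"yaw":0},{"grip":0.02,"x":0,"y":0,"z":0,"yaw":0},{"grip":0.02,"x":0,"y":0,"z":0,"yaw":0}]' 35
python3 go.py 454.4 -122.8 130 94
```

```text
time_s: 28.45
ee_pos: [526.0, 301.5, 15.8]
ee_rot: [180.0, 0.0, 24.9]
force: [-0.0, 0.1, -0.2]
gripper_width: 69.9
gripper_force: 0.0
time_s: 28.87
ee_pos: [526.4, 301.8, 17.0]
ee_rot: [-180.0, -0.1, 24.9]
force: [-0.6, -1.1, -0.3]
gripper_width: 39.8
gripper_force: 0.0
time_s: 29.28
ee_pos: [526.3, 301.7, 16.8]
ee_rot: [-180.0, -0.0, 24.9]
force: [-0.1, -0.4, 4.3]
gripper_width: 33.5
gripper_force: 35.0
t 29.28 pos [526.3 301.7  16.8] rot [-1.7999e+02 -3.0000e-02  2.4880e+01] q6 93.8 w 33.5 F [-0.1 -0.4  4.3]
x -0.2439 y 0.3548 z -0.1132 yaw -1.2063
```

```bash
python3 -m crank '[{"grip":0.02,"x":0,"y":0,"z":-0.015,"yaw":0},{"grip":0.02,"x":0,"y":0,"z":-0.035,"yaw":0},{"grip":0.02,"x":0,"y":0,"z":-0.06,"yaw":0},{"grip":0.02,"x":0,"y":0,"z":-0.09,"yaw":0},{"grip":0.02,"x":0,"y":0,"z":-0.115,"yaw":0}]'  >/dev/null
python3 -m crank '[{"grip":0.02,"x":-0.01,"y":0.0145,"z":0,"yaw":0},{"grip":0.02,"x":-0.028,"y":0.0407,"z":0,"yaw":0},{"grip":0.02,"x":-0.048,"y":0.0698,"z":0,"yaw":0},{"grip":0.02,"x":-0.068,"y":0.0989,"z":0,"yaw":0},{"grip":0.02,"x":-0.088,"y":0.128,"z":0,"yaw":0}]'  >/dev/null
python3 -m crank '[{"grip":0.02,"x":-0.02,"y":0.0291,"z":0,"yaw":0},{"grip":0.02,"x":-0.04,"y":0.0582,"z":0,"yaw":0},{"grip":0.02,"x":-0.06,"y":0.0873,"z":0,"yaw":0},{"grip":0.02,"x":-0.08,"y":0.1164,"z":0,"yaw":0},{"grip":0.02,"x":-0.1,"y":0.1454,"z":0,"yaw":0}]'  >/dev/null
python3 -m crank '[{"grip":0.02,"x":-0.018,"y":0.0262,"z":0,"yaw":-0.12},{"grip":0.02,"x":-0.034,"y":0.0495,"z":0,"yaw":-0.24},{"grip":0.02,"x":-0.046,"y":0.0669,"z":0,"yaw":-0.36},{"grip":0.02,"x":-0.0559,"y":0.0814,"z":0,"yaw":-0.48},{"grip":0.02,"x":-0.0559,"y":0.0814,"z":0,"yaw":-0.6}]'  >/dev/null
python3 -m crank '[{"grip":0.02,"x":0,"y":0,"z":0,"yaw":-0.12},{"grip":0.02,"x":0,"y":0,"z":0,"yaw":-0.24},{"grip":0.02,"x":0,"y":0,"z":0,"yaw":-0.36},{"grip":0.02,"x":0,"y":0,"z":0,"yaw":-0.48},{"grip":0.02,"x":0,"y":0,"z":0,"yaw":-0.606}]'  >/dev/null
python3 -m crank '[{"grip":0.02,"x":0,"y":0,"z":0,"yaw":0},{"grip":0.02,"x":0,"y":0,"z":0,"yaw":0},{"grip":0.02,"x":0,"y":0,"z":0,"yaw":0},{"grip":0.02,"x":0,"y":0,"z":0,"yaw":0},{"grip":0.02,"x":0,"y":0,"z":0,"yaw":0}]' 
python3 held.py w14 red -8.8 10 900;python3 go.py 454 -122.9 65 94
```

```text
time_s: 31.78
ee_pos: [454.2, -122.9, 131.4]
ee_rot: [180.0, -0.0, 93.9]
force: [0.6, 0.3, 0.3]
gripper_width: 33.3
gripper_force: 35.0
[ 454.2 -122.9  131.4] [ 1.800e+02 -1.000e-02  9.386e+01]
[24, 24, 47, 256, 35, 126, 125] [[36.2, -7.2], [36.1, 7.9], [31.5, -12.6], [31.7, 0.2], [30.6, 13.5], [20.8, -10.4], [20.8, 11.5]]
t 31.83 pos [ 454.2 -122.9  131.4] rot [ 1.800e+02 -1.000e-02  9.387e+01] q6 -20.4 w 33.5 F [0.9 0.2 0.1]
x 0.0000 y -0.0002 z 0.0664 yaw -0.0022
```

```bash
python3 - <<'E'
from h import *
s=state();cm=camera_model('wrist');f=np.radians(93.87); T=np.array([[np.cos(f),np.sin(f)],[np.sin(f),-np.cos(f)]]).T
for n,dz in (('w11',-9.4),('w14',-8.8)):
    im=cv2.imread(f'pics/{n}.png')[:,:,::-1].copy()
    print(n,[im[r,262:266,0].mean().round().astype(int) for r in range(196,234)])
    print([im[r,290:294,0].mean().round().astype(int) for r in range(196,234)])
    d=(im.max(2)<60).astype(np.uint8); d[:205]=0;d[235:]=0;d[:,:248]=0;d[:,312:]=0
    k,l,st,ce=cv2.connectedComponentsWithStats(d); q=[i for i in range(1,k) if 10<st[i,4]<150]
    print([(st[i].tolist(),ce[i].round(1).tolist()) for i in q])
    print(((onz('wrist',[ce[i] for i in q],s['ee_pos'][2]+dz,cm)-s['ee_pos'][:2])@T).round(1).tolist())
E
```

```text
w11 [np.int64(224), np.int64(224), np.int64(226), np.int64(219), np.int64(184), np.int64(178), np.int64(178), np.int64(196), np.int64(230), np.int64(225), np.int64(222), np.int64(222), np.int64(222), np.int64(226), np.int64(226), np.int64(189), np.int64(159), np.int64(132), np.int64(114), np.int64(110), np.int64(137), np.int64(159), np.int64(215), np.int64(227), np.int64(224), np.int64(224), np.int64(226), np.int64(229), np.int64(212), np.int64(175), np.int64(138), np.int64(141), np.int64(118), np.int64(116), np.int64(106), np.int64(90), np.int64(87), np.int64(104)]
[np.int64(222), np.int64(223), np.int64(224), np.int64(215), np.int64(184), np.int64(180), np.int64(180), np.int64(194), np.int64(230), np.int64(225), np.int64(223), np.int64(223), np.int64(224), np.int64(223), np.int64(223), np.int64(223), np.int64(223), np.int64(223), np.int64(223), np.int64(223), np.int64(224), np.int64(229), np.int64(210), np.int64(160), np.int64(95), np.int64(45), np.int64(29), np.int64(30), np.int64(34), np.int64(33), np.int64(33), np.int64(37), np.int64(34), np.int64(35), np.int64(34), np.int64(35)
[... 693 characters left out ...]
p.int64(223)]
[np.int64(161), np.int64(132), np.int64(130), np.int64(112), np.int64(106), np.int64(104), np.int64(98), np.int64(164), np.int64(182), np.int64(178), np.int64(210), np.int64(228), np.int64(224), np.int64(222), np.int64(223), np.int64(222), np.int64(223), np.int64(223), np.int64(224), np.int64(224), np.int64(225), np.int64(226), np.int64(224), np.int64(224), np.int64(224), np.int64(223), np.int64(222), np.int64(222), np.int64(222), np.int64(221), np.int64(222), np.int64(222), np.int64(221), np.int64(221), np.int64(221), np.int64(221), np.int64(222), np.int64(222)]
[([254, 212, 12, 12, 117], [259.4, 217.4]), ([295, 212, 12, 12, 113], [300.8, 217.3])]
[[20.8, -10.4], [20.8, 11.4]]
```

```bash
python3 -m crank '[{"grip":0.02,"x":0.0012,"y":-0.0002,"z":0.015,"yaw":-0.002},{"grip":0.02,"x":0.0012,"y":-0.0002,"z":0.03,"yaw":-0.002},{"grip":0.02,"x":0.0012,"y":-0.0002,"z":0.045,"yaw":-0.002},{"grip":0.02,"x":0.0012,"y":-0.0002,"z":0.055,"yaw":-0.002},{"grip":0.02,"x":0.0012,"y":-0.0002,"z":0.058,"yaw":-0.002}]'
python3 -m crank '[{"grip":0.02,"x":0,"y":0,"z":0.002,"yaw":0},{"grip":0.02,"x":0,"y":0,"z":0.004,"yaw":0},{"grip":0.02,"x":0,"y":0,"z":0.006,"yaw":0},{"grip":0.02,"x":0,"y":0,"z":0.0075,"yaw":0},{"grip":0.02,"x":0,"y":0,"z":0.0075,"yaw":0}]'
```

```text
time_s: 32.25
ee_pos: [452.9, -121.4, 72.0]
ee_rot: [-179.8, -0.1, 94.0]
force: [-0.1, -0.6, -0.2]
gripper_width: 33.6
gripper_force: 35.0
time_s: 32.67
ee_pos: [454.1, -121.7, 66.1]
ee_rot: [180.0, 0.0, 94.0]
force: [0.4, -0.3, -0.3]
gripper_width: 33.6
gripper_force: 35.0
```

```bash
python3 -m crank '[{"grip":0.02,"x":0,"y":0,"z":0.0005,"yaw":0},{"grip":0.02,"x":0,"y":0,"z":0.001,"yaw":0},{"grip":0.02,"x":0,"y":0,"z":0.001,"yaw":0},{"grip":0.02,"x":0,"y":0,"z":0.001,"yaw":0},{"grip":0.02,"x":0,"y":0,"z":0.001,"yaw":0}]'
python3 -m crank '[{"grip":0.045,"x":0,"y":0,"z":0,"yaw":0},{"grip":0.055,"x":0,"y":0,"z":0,"yaw":0},{"grip":0.06,"x":0,"y":0,"z":0,"yaw":0},{"grip":0.065,"x":0,"y":0,"z":0,"yaw":0},{"grip":0.07,"x":0,"y":0,"z":0,"yaw":0}]'
python3 -m crank '[{"grip":0.075,"x":0,"y":0,"z":-0.025,"yaw":0},{"grip":0.075,"x":0,"y":0,"z":-0.05,"yaw":0},{"grip":0.091,"x":0,"y":0,"z":-0.08,"yaw":0},{"grip":0.091,"x":0,"y":0,"z":-0.11,"yaw":0},{"grip":0.091,"x":0,"y":0,"z":-0.134,"yaw":0}]'>/dev/null
python3 -m crank '[{"grip":0.091,"x":0,"y":0,"z":0,"yaw":0},{"grip":0.091,"x":0,"y":0,"z":0,"yaw":0},{"grip":0.091,"x":0,"y":0,"z":0,"yaw":0},{"grip":0.091,"x":0,"y":0,"z":0,"yaw":0},{"grip":0.091,"x":0,"y":0,"z":0,"yaw":0}]' >/dev/null
python3 - <<'E'
from h import *
cm=camera_model('wrist'); im=grab_frame('wrist'); cv2.imwrite('pics/w15.png',im[:,:,::-1])
r=holes(im,'red',cm,56,(454,-123),4,60); print(np.round(r[0],2),r[1],r[2].tolist())
i=im[120:280,200:360,::-1]; cv2.imwrite('pics/w15c.png',cv2.resize(i,None,fx=3.5,fy=3.5))
im=grab_frame('top')
for c in ('red','blue'):
    for r in find('top',c,10,im):
        if r[3]<75 and r[2]>15: print(c,*r)
E
python3 go.py 470 410 200 179.6
```

```text
time_s: 33.08
ee_pos: [454.0, -121.7, 65.0]
ee_rot: [180.0, -0.0, 94.0]
force: [-0.8, -0.5, -0.5]
gripper_width: 33.8
gripper_force: 35.0
time_s: 33.5
ee_pos: [453.9, -121.7, 64.9]
ee_rot: [180.0, -0.0, 94.0]
force: [0.4, 0.4, -0.9]
gripper_width: 64.0
gripper_force: 0.0
[ 454.89 -122.82   21.93   43.98    4.13] [35, 33, 30, 30, 36, 37] [[442.4, -101.7], [464.2, -100.1], [454.1, -112.7], [454.6, -119.4], [445.5, -145.5], [467.4, -144.0]]
red 654.2 -665.2 30.0 39.4 42.8 485 151
blue 392.7 284.1 44.2 65.7 -20.9 177 240
blue 450.0 -24.6 49.5 55.8 3.9 278 219
blue 468.7 409.1 47.1 64.8 89.4 136 216
blue 592.6 -380.8 24.5 71.0 -6.4 395 172
t 34.43 pos [ 453.4 -121.6  197.9] rot [-1.7988e+02 -5.0000e-02  9.4040e+01] q6 -20.5 w 91.2 F [-0.4  0.4  0. ]
x 0.5291 y 0.0539 z -0.0021 yaw -1.4934
```

View pics/w15c.png

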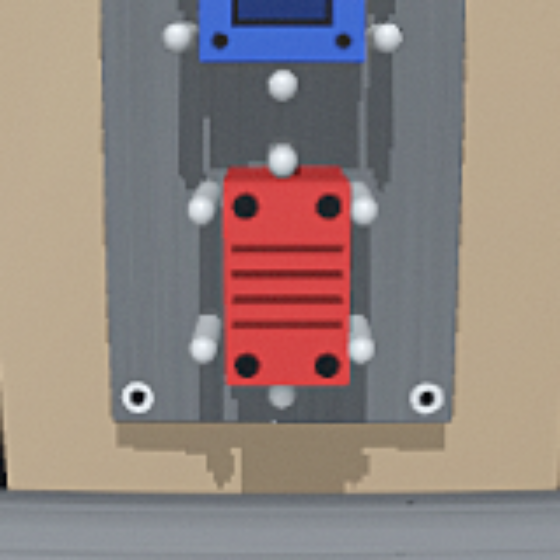

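The red set is complete and flush: cover (454.9,−122.8) at 4.1°, spacer (454.8,−122.8) at 4.0°. Next is the blue spacer.

```bash
python3 -m crank '[{"grip":0.091,"x":0.02,"y":0.002,"z":0,"yaw":0},{"grip":0.091,"x":0.06,"y":0.0061,"z":0,"yaw":0},{"grip":0.091,"x":0.1,"y":0.0102,"z":0,"yaw":0},{"grip":0.091,"x":0.14,"y":0.0143,"z":0,"yaw":0},{"grip":0.091,"x":0.18,"y":0.0183,"z":0,"yaw":0}]' >/dev/null
python3 -m crank '[{"grip":0.091,"x":0.04,"y":0.0041,"z":0,"yaw":0},{"grip":0.091,"x":0.08,"y":0.0082,"z":0,"yaw":0},{"grip":0.091,"x":0.12,"y":0.0122,"z":0,"yaw":0},{"grip":0.091,"x":0.16,"y":0.0163,"z":0,"yaw":0},{"grip":0.091,"x":0.2,"y":0.0204,"z":0,"yaw":0}]' >/dev/null
python3 -m crank '[{"grip":0.091,"x":0.035,"y":0.0036,"z":0,"yaw":-0.12},{"grip":0.091,"x":0.07,"y":0.0071,"z":0,"yaw":-0.24},{"grip":0.091,"x":0.105,"y":0.0107,"z":0,"yaw":-0.36},{"grip":0.091,"x":0.13,"y":0.0132,"z":0,"yaw":-0.48},{"grip":0.08,"x":0.149,"y":0.0152,"z":0,"yaw":-0.6}]' >/dev/null
python3 -m crank '[{"grip":0.08,"x":0,"y":0,"z":0,"yaw":-0.12},{"grip":0.08,"x":0,"y":0,"z":0,"yaw":-0.24},{"grip":0.08,"x":0,"y":0,"z":0,"yaw":-0.36},{"grip":0.08,"x":0,"y":0,"z":0,"yaw":-0.48},{"grip":0.08,"x":0,"y":0,"z":0,"yaw":-0.6}]' >/dev/null
python3 -m crank '[{"grip":0.08,"x":0,"y":0,"z":0.005,"yaw":-0.12},{"grip":0.08,"x":0,"y":0,"z":0.005,"yaw":-0.24},{"grip":0.08,"x":0,"y":0,"z":0.005,"yaw":-0.293},{"grip":0.08,"x":0,"y":0,"z":0.005,"yaw":-0.293},{"grip":0.08,"x":0,"y":0,"z":0.005,"yaw":-0.293}]' >/dev/null
python3 look.py w16 blue 10; python3 - <<'E'
from h import *
cm=camera_model('wrist'); im=cv2.imread('pics/w16.png')[:,:,::-1].copy()
r=holes(im,'blue',cm,10,(470,410),4,900); print(r[1],r[2].tolist())
E
python3 go.py 470 410 18 179.5
```

```text
blue 10 469.1 410.7 44.6 65.5 -89.9 281 189
blue 10 393.4 286.9 45.4 66.2 -21.0 167 122
[14, 12, 225, 222, 11, 10] [[442.3, 394.2], [442.6, 428.0], [455.0, 410.9], [484.0, 410.7], [496.3, 393.8], [496.6, 427.6]]
t 36.57 pos [470.4 409.7 193.5] rot [-1.7998e+02 -3.0000e-02  1.7950e+02] q6 -49.5 w 80.5 F [ 0.8  0.3 -0.5]
x 0.0004 y 0.0003 z 0.1755 yaw 0.0000
```

```bash
python3 -m crank '[{"grip":0.08,"x":0.001,"y":0.0004,"z":0.028,"yaw":-0.002},{"grip":0.08,"x":0.001,"y":0.0004,"z":0.056,"yaw":-0.002},{"grip":0.08,"x":0.001,"y":0.0004,"z":0.084,"yaw":-0.002},{"grip":0.08,"x":0.001,"y":0.0004,"z":0.112,"yaw":-0.002},{"grip":0.08,"x":0.001,"y":0.0004,"z":0.14,"yaw":-0.002}]' >/dev/null
python3 -m crank '[{"grip":0.08,"x":0,"y":0,"z":0.012,"yaw":0},{"grip":0.08,"x":0,"y":0,"z":0.022,"yaw":0},{"grip":0.08,"x":0,"y":0,"z":0.03,"yaw":0},{"grip":0.08,"x":0,"y":0,"z":0.0365,"yaw":0},{"grip":0.08,"x":0,"y":0,"z":0.0365,"yaw":0}]' 
python3 -m crank '[{"grip":0.07,"x":0,"y":0,"z":0,"yaw":0},{"grip":0.06,"x":0,"y":0,"z":0,"yaw":0},{"grip":0.05,"x":0,"y":0,"z":0,"yaw":0},{"grip":0.04,"x":0,"y":0,"z":0,"yaw":0},{"grip":0.03,"x":0,"y":0,"z":0,"yaw":0}]' 35
python3 -m crank '[{"grip":0.03,"x":0,"y":0,"z":0,"yaw":0},{"grip":0.03,"x":0,"y":0,"z":0,"yaw":0},{"grip":0.03,"x":0,"y":0,"z":0,"yaw":0},{"grip":0.03,"x":0,"y":0,"z":0,"yaw":0},{"grip":0.03,"x":0,"y":0,"z":0,"yaw":0}]' 35
python3 go.py 446.5 -30.5 130 94
```

```text
time_s: 37.4
ee_pos: [469.5, 410.2, 17.1]
ee_rot: [-180.0, -0.0, 179.7]
force: [0.1, -0.1, 0.0]
gripper_width: 79.8
gripper_force: 0.0
time_s: 37.82
ee_pos: [469.7, 410.4, 18.0]
ee_rot: [180.0, 0.0, 179.7]
force: [-0.5, -0.1, -0.8]
gripper_width: 49.9
gripper_force: 0.0
time_s: 38.23
ee_pos: [469.6, 410.4, 17.9]
ee_rot: [180.0, 0.0, 179.7]
force: [-0.8, 0.2, 4.5]
gripper_width: 45.2
gripper_force: 35.0
t 38.23 pos [469.6 410.4  17.9] rot [1.7997e+02 3.0000e-02 1.7969e+02] q6 -49.6 w 45.2 F [-0.8  0.2  4.5]
x 0.0208 y -0.4410 z -0.1121 yaw 1.4957
```

```bash
python3 -m crank '[{"grip":0.03,"x":0,"y":0,"z":-0.015,"yaw":0},{"grip":0.03,"x":0,"y":0,"z":-0.035,"yaw":0},{"grip":0.03,"x":0,"y":0,"z":-0.06,"yaw":0},{"grip":0.03,"x":0,"y":0,"z":-0.09,"yaw":0},{"grip":0.03,"x":0,"y":0,"z":-0.112,"yaw":0}]'  >/dev/null
python3 -m crank '[{"grip":0.03,"x":0.0008,"y":-0.015,"z":0,"yaw":0},{"grip":0.03,"x":0.002,"y":-0.04,"z":0,"yaw":0},{"grip":0.03,"x":0.0034,"y":-0.072,"z":0,"yaw":0},{"grip":0.03,"x":0.0052,"y":-0.11,"z":0,"yaw":0},{"grip":0.03,"x":0.007,"y":-0.148,"z":0,"yaw":0}]'  >/dev/null
python3 -m crank '[{"grip":0.03,"x":0.0018,"y":-0.037,"z":0,"yaw":0},{"grip":0.03,"x":0.0035,"y":-0.074,"z":0,"yaw":0},{"grip":0.03,"x":0.0052,"y":-0.11,"z":0,"yaw":0},{"grip":0.03,"x":0.007,"y":-0.147,"z":0,"yaw":0},{"grip":0.03,"x":0.0087,"y":-0.184,"z":0,"yaw":0}]'  >/dev/null
python3 -m crank '[{"grip":0.03,"x":0.0015,"y":-0.032,"z":0,"yaw":0.12},{"grip":0.03,"x":0.003,"y":-0.062,"z":0,"yaw":0.24},{"grip":0.03,"x":0.004,"y":-0.085,"z":0,"yaw":0.36},{"grip":0.03,"x":0.005,"y":-0.102,"z":0,"yaw":0.48},{"grip":0.03,"x":0.0051,"y":-0.109,"z":0,"yaw":0.6}]'  >/dev/null
python3 -m crank '[{"grip":0.03,"x":0,"y":0,"z":0,"yaw":0.12},{"grip":0.03,"x":0,"y":0,"z":0,"yaw":0.24},{"grip":0.03,"x":0,"y":0,"z":0,"yaw":0.36},{"grip":0.03,"x":0,"y":0,"z":0,"yaw":0.48},{"grip":0.03,"x":0,"y":0,"z":0,"yaw":0.6}]'  >/dev/null
python3 -m crank '[{"grip":0.03,"x":0,"y":0,"z":0,"yaw":0.12},{"grip":0.03,"x":0,"y":0,"z":0,"yaw":0.24},{"grip":0.03,"x":0,"y":0,"z":0,"yaw":0.295},{"grip":0.03,"x":0,"y":0,"z":0,"yaw":0.295},{"grip":0.03,"x":0,"y":0,"z":0,"yaw":0.295}]' 
python3 held.py w17 blue -7.9 10 900; python3 go.py 446.3 -30.8 56 94
```

```text
time_s: 40.73
ee_pos: [446.0, -30.7, 129.1]
ee_rot: [-180.0, -0.0, 94.1]
force: [0.2, -0.5, -0.8]
gripper_width: 45.5
gripper_force: 35.0
[446.  -30.7 129.1] [-1.7997e+02 -1.0000e-02  9.4130e+01]
[22, 22, 24, 12, 113, 53, 54] [[40.8, -10.4], [40.6, 12.0], [37.6, -15.1], [37.0, 16.9], [37.2, 0.6], [27.9, -16.4], [27.9, 17.4]]
t 40.78 pos [446.1 -30.7 129.1] rot [-1.7997e+02 -1.0000e-02  9.4130e+01] q6 -9.5 w 45.6 F [ 0.7  0.2 -1.1]
x -0.0001 y 0.0002 z 0.0731 yaw 0.0022
```

```bash
python3 -m crank '[{"grip":0.03,"x":-0.001,"y":0.0002,"z":0.015,"yaw":0.002},{"grip":0.03,"x":-0.001,"y":0.0002,"z":0.03,"yaw":0.002},{"grip":0.03,"x":-0.001,"y":0.0002,"z":0.045,"yaw":0.002},{"grip":0.03,"x":-0.001,"y":0.0002,"z":0.057,"yaw":0.002},{"grip":0.03,"x":-0.001,"y":0.0002,"z":0.06,"yaw":0.002}]'
python3 -m crank '[{"grip":0.03,"x":0,"y":0,"z":0.003,"yaw":0},{"grip":0.03,"x":0,"y":0,"z":0.006,"yaw":0},{"grip":0.03,"x":0,"y":0,"z":0.009,"yaw":0},{"grip":0.03,"x":0,"y":0,"z":0.0115,"yaw":0},{"grip":0.03,"x":0,"y":0,"z":0.0115,"yaw":0}]'
```

```text
time_s: 41.2
ee_pos: [445.2, -31.6, 67.7]
ee_rot: [-179.8, -0.0, 94.0]
force: [0.2, -1.0, -2.0]
gripper_width: 45.7
gripper_force: 35.0
time_s: 41.62
ee_pos: [446.5, -31.7, 57.8]
ee_rot: [180.0, -0.0, 93.9]
force: [-0.5, 0.6, -0.3]
gripper_width: 45.6
gripper_force: 35.0
```

```bash
python3 -m crank '[{"grip":0.03,"x":0,"y":0,"z":0.001,"yaw":0},{"grip":0.03,"x":0,"y":0,"z":0.0016,"yaw":0},{"grip":0.03,"x":0,"y":0,"z":0.0016,"yaw":0},{"grip":0.03,"x":0,"y":0,"z":0.0016,"yaw":0},{"grip":0.03,"x":0,"y":0,"z":0.0016,"yaw":0}]'
python3 -m crank '[{"grip":0.055,"x":0,"y":0,"z":0,"yaw":0},{"grip":0.06,"x":0,"y":0,"z":0,"yaw":0},{"grip":0.065,"x":0,"y":0,"z":0,"yaw":0},{"grip":0.07,"x":0,"y":0,"z":0,"yaw":0},{"grip":0.075,"x":0,"y":0,"z":0,"yaw":0}]'
python3 -m crank '[{"grip":0.08,"x":0,"y":0,"z":-0.025,"yaw":0},{"grip":0.08,"x":0,"y":0,"z":-0.05,"yaw":0},{"grip":0.091,"x":0,"y":0,"z":-0.08,"yaw":0},{"grip":0.091,"x":0,"y":0,"z":-0.11,"yaw":0},{"grip":0.091,"x":0,"y":0,"z":-0.143,"yaw":0}]'>/dev/null
python3 -m crank '[{"grip":0.091,"x":0,"y":0,"z":0,"yaw":0},{"grip":0.091,"x":0,"y":0,"z":0,"yaw":0},{"grip":0.091,"x":0,"y":0,"z":0,"yaw":0},{"grip":0.091,"x":0,"y":0,"z":0,"yaw":0},{"grip":0.091,"x":0,"y":0,"z":0,"yaw":0}]' >/dev/null
python3 - <<'E'
from h import *
cm=camera_model('wrist'); im=grab_frame('wrist'); cv2.imwrite('pics/w18.png',im[:,:,::-1])
for z in (48,53): r=holes(im,'blue',cm,z,(447,-31),4,60); print(np.round(r[0],2),r[1],r[2].tolist())
r=holes(im,'red',cm,56,(454,-123),4,60); print('red',np.round(r[0],2))
im=grab_frame('top')
for r in find('top','blue',10,im):
        if r[3]<75 and r[2]>15: print(*r)
E
python3 go.py 393 286 200 69
```

```text
time_s: 42.03
ee_pos: [446.7, -31.7, 56.4]
ee_rot: [180.0, -0.0, 93.9]
force: [-0.0, 0.5, -0.1]
gripper_width: 45.1
gripper_force: 35.0
time_s: 42.45
ee_pos: [446.6, -31.7, 56.3]
ee_rot: [180.0, -0.0, 93.9]
force: [1.0, -0.0, -0.7]
gripper_width: 73.5
gripper_force: 0.0
[447.37 -30.68  33.92  54.03   4.11] [14, 14, 15, 12] [[428.5, -5.0], [462.4, -2.8], [432.4, -58.8], [466.1, -56.3]]
[447.28 -29.59  33.37  53.15   4.11] [14, 14, 15, 12] [[428.7, -4.3], [462.0, -2.2], [432.5, -57.3], [465.7, -54.8]]
red [ 456.01 -144.01   16.11   16.72   46.78]
392.7 284.1 44.2 65.7 -20.9 177 240
592.6 -380.8 24.5 71.0 -6.4 395 172
t 43.38 pos [446.  -31.7 198.2] rot [-1.7986e+02 -3.0000e-02  9.3920e+01] q6 -9.5 w 91.1 F [ 0.4 -0.  -0.1]
x 0.3205 y -0.0312 z -0.0018 yaw 0.4350
```

The blue spacer is seated with spacing 33.9 × 54.0 at its expected height, and its centre matches the body's. The blue cover is last.

```bash
python3 -m crank '[{"grip":0.091,"x":0.02,"y":-0.0019,"z":0,"yaw":0},{"grip":0.091,"x":0.055,"y":-0.0053,"z":0,"yaw":0},{"grip":0.091,"x":0.09,"y":-0.0087,"z":0,"yaw":0},{"grip":0.091,"x":0.13,"y":-0.0126,"z":0,"yaw":0},{"grip":0.091,"x":0.17,"y":-0.0165,"z":0,"yaw":0}]' >/dev/null
python3 -m crank '[{"grip":0.091,"x":0.04,"y":-0.0039,"z":0,"yaw":0.1},{"grip":0.091,"x":0.08,"y":-0.0078,"z":0,"yaw":0.2},{"grip":0.091,"x":0.115,"y":-0.0112,"z":0,"yaw":0.3},{"grip":0.08,"x":0.14,"y":-0.0136,"z":0,"yaw":0.4},{"grip":0.08,"x":0.1505,"y":-0.0147,"z":0,"yaw":0.435}]' >/dev/null
python3 -m crank '[{"grip":0.08,"x":0,"y":0,"z":0.005,"yaw":0},{"grip":0.08,"x":0,"y":0,"z":0.005,"yaw":0},{"grip":0.08,"x":0,"y":0,"z":0.005,"yaw":0},{"grip":0.08,"x":0,"y":0,"z":0.005,"yaw":0},{"grip":0.08,"x":0,"y":0,"z":0.005,"yaw":0}]' >/dev/null
python3 look.py w19 blue 8; python3 - <<'E'
from h import *
cm=camera_model('wrist'); im=cv2.imread('pics/w19.png')[:,:,::-1].copy()
r=holes(im,'blue',cm,8,(393,286),4,900); print(r[0],r[1],r[2].tolist())
E
python3 go.py 393 286 16.5 69
```

```text
blue 8 393.2 285.1 45.2 64.8 -21.1 279 190
(392.9385986328125, 285.55145263671875, 34.403663635253906, 54.01179504394531, -20.494247436523438) [27, 26, 24, 6, 30, 37, 28, 26] [[386.7, 316.7], [418.4, 304.6], [388.3, 294.2], [376.8, 291.6], [396.9, 283.9], [388.2, 271.9], [367.9, 266.2], [399.6, 254.2]]
t 44.68 pos [393.8 285.  194.4] rot [179.99  -0.    68.93] q6 55.6 w 80.3 F [-0.4  0.3  0.4]
x 0.0006 y -0.0011 z 0.1779 yaw -0.0012
```

```bash
python3 -m crank '[{"grip":0.08,"x":0.0002,"y":-0.0015,"z":0.028,"yaw":-0.003},{"grip":0.08,"x":0.0002,"y":-0.0015,"z":0.056,"yaw":-0.003},{"grip":0.08,"x":0.0002,"y":-0.0015,"z":0.084,"yaw":-0.003},{"grip":0.08,"x":0.0002,"y":-0.0015,"z":0.112,"yaw":-0.003},{"grip":0.08,"x":0.0002,"y":-0.0015,"z":0.14,"yaw":-0.003}]' >/dev/null
python3 -m crank '[{"grip":0.08,"x":0,"y":0,"z":0.012,"yaw":0},{"grip":0.08,"x":0,"y":0,"z":0.022,"yaw":0},{"grip":0.08,"x":0,"y":0,"z":0.032,"yaw":0},{"grip":0.08,"x":0,"y":0,"z":0.0385,"yaw":0},{"grip":0.08,"x":0,"y":0,"z":0.0385,"yaw":0}]' 
python3 -m crank '[{"grip":0.07,"x":0,"y":0,"z":0,"yaw":0},{"grip":0.06,"x":0,"y":0,"z":0,"yaw":0},{"grip":0.05,"x":0,"y":0,"z":0,"yaw":0},{"grip":0.04,"x":0,"y":0,"z":0,"yaw":0},{"grip":0.03,"x":0,"y":0,"z":0,"yaw":0}]' 35
python3 -m crank '[{"grip":0.03,"x":0,"y":0,"z":0,"yaw":0},{"grip":0.03,"x":0,"y":0,"z":0,"yaw":0},{"grip":0.03,"x":0,"y":0,"z":0,"yaw":0},{"grip":0.03,"x":0,"y":0,"z":0,"yaw":0},{"grip":0.03,"x":0,"y":0,"z":0,"yaw":0}]' 35
python3 go.py 446.6 -30.8 130 94.1
```

```text
time_s: 45.52
ee_pos: [392.2, 286.1, 15.1]
ee_rot: [-180.0, 0.0, 69.1]
force: [0.1, 0.4, -1.1]
gripper_width: 80.2
gripper_force: 0.0
time_s: 45.93
ee_pos: [392.3, 286.8, 16.2]
ee_rot: [180.0, -0.0, 69.2]
force: [-0.9, 0.8, 0.6]
gripper_width: 49.7
gripper_force: 0.0
time_s: 46.35
ee_pos: [392.3, 286.8, 16.2]
ee_rot: [180.0, -0.0, 69.2]
force: [-0.4, -0.0, 5.5]
gripper_width: 45.3
gripper_force: 35.0
t 46.35 pos [392.3 286.8  16.2] rot [ 1.7998e+02 -3.0000e-02  6.9180e+01] q6 55.6 w 45.3 F [-0.4 -0.   5.5]
x -0.2775 y 0.1636 z -0.1138 yaw -0.4349
```

```bash
python3 -m crank '[{"grip":0.03,"x":0,"y":0,"z":-0.015,"yaw":0},{"grip":0.03,"x":0,"y":0,"z":-0.035,"yaw":0},{"grip":0.03,"x":0,"y":0,"z":-0.06,"yaw":0},{"grip":0.03,"x":0,"y":0,"z":-0.09,"yaw":0},{"grip":0.03,"x":0,"y":0,"z":-0.114,"yaw":0}]'  >/dev/null
python3 -m crank '[{"grip":0.03,"x":-0.015,"y":0.0088,"z":0,"yaw":0},{"grip":0.03,"x":-0.04,"y":0.0236,"z":0,"yaw":0},{"grip":0.03,"x":-0.07,"y":0.0413,"z":0,"yaw":0},{"grip":0.03,"x":-0.1,"y":0.059,"z":0,"yaw":0},{"grip":0.03,"x":-0.13,"y":0.0766,"z":0,"yaw":0}]'  >/dev/null
python3 -m crank '[{"grip":0.03,"x":-0.03,"y":0.0177,"z":0,"yaw":0},{"grip":0.03,"x":-0.06,"y":0.0354,"z":0,"yaw":-0.1},{"grip":0.03,"x":-0.09,"y":0.0531,"z":0,"yaw":-0.2},{"grip":0.03,"x":-0.12,"y":0.0707,"z":0,"yaw":-0.3},{"grip":0.03,"x":-0.1475,"y":0.087,"z":0,"yaw":-0.4}]'  >/dev/null
python3 -m crank '[{"grip":0.03,"x":0,"y":0,"z":0,"yaw":-0.035},{"grip":0.03,"x":0,"y":0,"z":0,"yaw":-0.035},{"grip":0.03,"x":0,"y":0,"z":0,"yaw":-0.035},{"grip":0.03,"x":0,"y":0,"z":0,"yaw":-0.035},{"grip":0.03,"x":0,"y":0,"z":0,"yaw":-0.035}]' >/dev/null
python3 -m crank '[{"grip":0.03,"x":0,"y":0,"z":0,"yaw":0},{"grip":0.03,"x":0,"y":0,"z":0,"yaw":0},{"grip":0.03,"x":0,"y":0,"z":0,"yaw":0},{"grip":0.03,"x":0,"y":0,"z":0,"yaw":0},{"grip":0.03,"x":0,"y":0,"z":0,"yaw":0}]' >/dev/null
python3 held.py w20 blue -8.2 10 900; python3 go.py 446.6 -30.8 64.2 94.0
```

```text
[446.4 -30.7 129.8] [ 1.7999e+02 -1.0000e-02  9.4120e+01]
[25, 24, 34, 126, 36, 130, 127] [[39.5, -10.9], [39.5, 12.4], [35.3, -16.3], [34.9, 0.7], [34.8, 18.3], [25.3, -16.4], [25.4, 17.4]]
t 48.48 pos [446.4 -30.8 129.8] rot [179.99  -0.    94.11] q6 -9.5 w 45.7 F [-0.2 -0.  -0.8]
x -0.0000 y 0.0002 z 0.0656 yaw 0.0019
```

```bash
python3 -m crank '[{"grip":0.03,"x":0.0016,"y":0.0002,"z":0.015,"yaw":0.002},{"grip":0.03,"x":0.0016,"y":0.0002,"z":0.03,"yaw":0.002},{"grip":0.03,"x":0.0016,"y":0.0002,"z":0.045,"yaw":0.002},{"grip":0.03,"x":0.0016,"y":0.0002,"z":0.055,"yaw":0.002},{"grip":0.03,"x":0.0016,"y":0.0002,"z":0.058,"yaw":0.002}]' >/dev/null
python3 -m crank '[{"grip":0.03,"x":0,"y":0,"z":0.002,"yaw":0},{"grip":0.03,"x":0,"y":0,"z":0.004,"yaw":0},{"grip":0.03,"x":0,"y":0,"z":0.006,"yaw":0},{"grip":0.03,"x":0,"y":0,"z":0.0065,"yaw":0},{"grip":0.03,"x":0,"y":0,"z":0.0065,"yaw":0}]'
```

```text
time_s: 49.32
ee_pos: [446.7, -29.3, 65.6]
ee_rot: [180.0, 0.0, 94.0]
force: [0.3, -0.4, 0.1]
gripper_width: 45.1
gripper_force: 35.0
```

```bash
python3 -m crank '[{"grip":0.03,"x":0.0002,"y":0,"z":0.0006,"yaw":0},{"grip":0.03,"x":0.0002,"y":0,"z":0.0012,"yaw":0},{"grip":0.03,"x":0.0002,"y":0,"z":0.0012,"yaw":0},{"grip":0.03,"x":0.0002,"y":0,"z":0.0012,"yaw":0},{"grip":0.03,"x":0.0002,"y":0,"z":0.0012,"yaw":0}]'
python3 -m crank '[{"grip":0.055,"x":0,"y":0,"z":0,"yaw":0},{"grip":0.06,"x":0,"y":0,"z":0,"yaw":0},{"grip":0.065,"x":0,"y":0,"z":0,"yaw":0},{"grip":0.07,"x":0,"y":0,"z":0,"yaw":0},{"grip":0.075,"x":0,"y":0,"z":0,"yaw":0}]'
python3 -m crank '[{"grip":0.08,"x":0,"y":0,"z":-0.025,"yaw":0},{"grip":0.08,"x":0,"y":0,"z":-0.05,"yaw":0},{"grip":0.091,"x":0,"y":0,"z":-0.08,"yaw":0},{"grip":0.091,"x":0,"y":0,"z":-0.11,"yaw":0},{"grip":0.091,"x":0,"y":0,"z":-0.134,"yaw":0}]'>/dev/null
python3 -m crank '[{"grip":0.091,"x":0,"y":0,"z":0,"yaw":0},{"grip":0.091,"x":0,"y":0,"z":0,"yaw":0},{"grip":0.091,"x":0,"y":0,"z":0,"yaw":0},{"grip":0.091,"x":0,"y":0,"z":0,"yaw":0},{"grip":0.091,"x":0,"y":0,"z":0,"yaw":0}]' >/dev/null
python3 - <<'E'
from h import *
print(state()['ee_pos'].round(1))
cm=camera_model('wrist'); im=grab_frame('wrist'); cv2.imwrite('pics/w21.png',im[:,:,::-1])
r=holes(im,'blue',cm,56,(447,-31),4,60); print(np.round(r[0],2),r[1],r[2].tolist())
i=im[20:320,150:410,::-1]; cv2.imwrite('pics/w21c.png',cv2.resize(i,None,fx=2,fy=2))
E
```

```text
time_s: 49.73
ee_pos: [446.5, -29.1, 64.2]
ee_rot: [180.0, -0.0, 94.0]
force: [-0.3, -0.0, -0.2]
gripper_width: 45.7
gripper_force: 35.0
time_s: 50.15
ee_pos: [446.5, -29.1, 64.1]
ee_rot: [180.0, -0.0, 94.0]
force: [-0.2, 0.1, -0.0]
gripper_width: 73.5
gripper_force: 0.0
[445.7 -29.  196.8]
[447.21 -26.6   34.02  61.63   4.1 ] [6, 36, 37, 43, 44, 34, 35] [[444.9, 4.1], [428.6, -4.9], [462.5, -2.5], [446.4, -24.0], [447.4, -30.6], [432.4, -58.5], [466.3, -56.1]]
```

View pics/w21c.png

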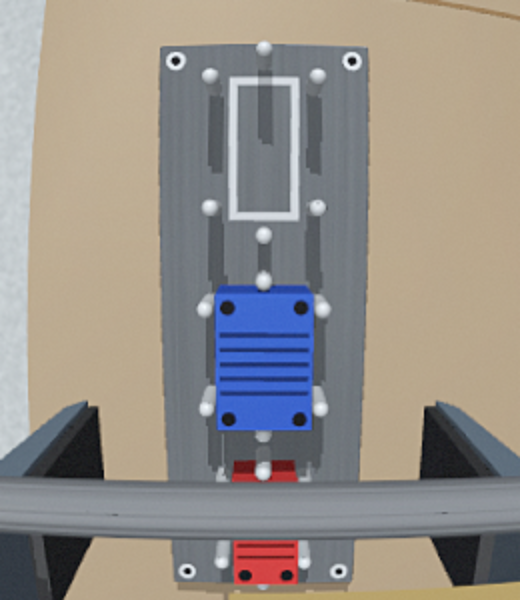

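The blue cover is flush: (447.4,−30.5) against the spacer at (447.4,−30.7), same yaw. The last picture checks the area the arm hid at the start for a silver body, and that nothing else moved.

```bash
python3 - <<'E'
from h import *
im=grab_frame('top'); cv2.imwrite('pics/topend.png',cv2.resize(im[:,:,::-1],(800,600),interpolation=cv2.INTER_CUBIC))
for r in find('top','silver',10,im):
    if 25<r[2]<55 and 60<r[3]<100: print(*r)
E
```

```text
408.6 25.6 54.1 88.0 -47.7 264 232
644.0 238.0 41.2 79.2 -26.7 194 159
653.3 -229.6 41.2 80.0 -12.2 344 154
```

View pics/topend.png

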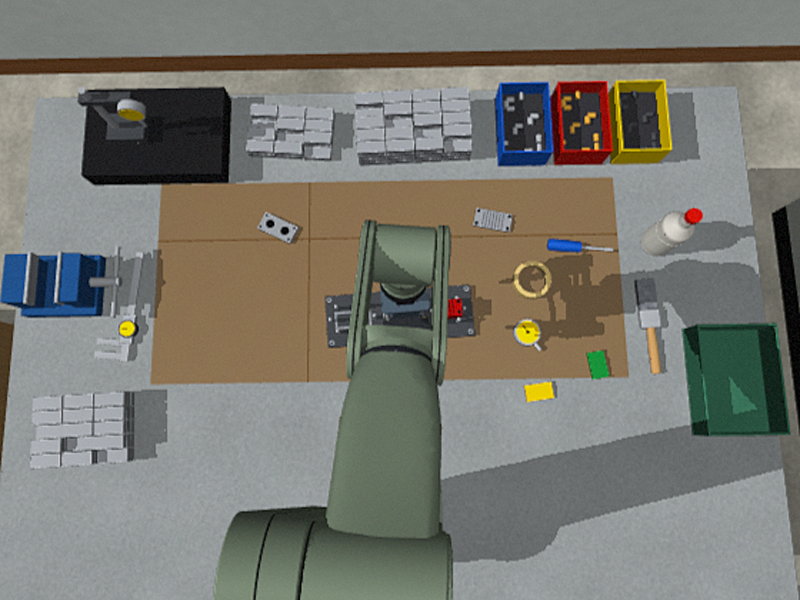

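The area the arm hid holds only a pile of blocks at (80,430), so there is no silver body. The silver spacer (278,227) and cover (493,219) haven't moved, and neither have the tools or look-alikes. I'm handing in.

```bash
python3 -c "from workcell import *; print(job_done())"
```

```text
the job is handed in; nothing more can be done
None
```

The red and blue sets are stacked in their pockets with covers flush to within about 0.2 mm by the wrist camera; the silver body was missing, so its spacer and cover were left where they lay, and the job was handed in at about 51 s.

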